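# Sort washed centrifuge adapters with depth rod and cushion gauge

## Robot

A 6-joint arm with a two-finger parallel gripper is mounted at the origin on the work surface. World frame = base frame: x ahead of the robot, y to its left, z up, the work surface at z = 0. Lengths are in m, angles in rad, forces in N, time in s.
With the tool pointing down it reaches from about 0.425 to 0.925 m from the base axis. Payload 12.5 kg.
Tool frame: the origin (TCP) lies at the very end of the fingers, on their centre line; the grasp point (between the pads) lies 19 mm behind it; z points along the fingers, y is the direction in which the jaws open and shut (so a half turn about z gives the same grasp; the last joint's range is limited). The gripper opens to 85 mm and grips with 20 to 120 N. Pads are 22 mm wide; open, the fingers measure 114 mm over their backs; the gripper's body (76 mm by 85 mm) begins 54 mm behind the grasp point. The pads swing forward as they close: fully open they stand 13 mm farther back than shut.
Start: joints at [-1.455, 0.491, 1.559, -0, 1.092, -0.106], TCP at [0.138, -0.61, 0.209] pointing down, gripper open.
Joint ranges: [-3.1, 3.1], [-0.84, 2.19], [0.05, 2.79], [-1.13, 4.28], [0.06, 2.93], [-2.69, 2.69]. Speed limits (rad/s): [2.22, 2.22, 2.79, 3.14, 3.14, 3.14].

## Interface

Orientations are given as a unit quaternion [w, x, y, z].
In Python, from plant import bot gives the robot as it stands.
- The arm moves only by the shell command python3 -m inch 'ROWS' [OPENING] [FORCE]. ROWS is JSON, a list of rows, each an object with "travel": the shift along the tool's x, y, z in mm, a list of three; "roll": the turn about the tool's z in rad. A call has 1 to 10 rows; each row is the pose to reach, as a shift and turn from the pose measured when the call began, along the tool's axes at that moment; what a row does not reach only later rows make up. A row lasts 1/8 s, in which the tool goes at most 62.5 mm and 10.7 degrees, less where a joint would pass 70% of its speed; a pose out of reach is approached as far as the arm can. A call with a gripper value outside its range is refused whole. OPENING is the closure, from 0 (fully open) to 1 (shut), set as the call begins (- or left out, the last holds). The fingers move at their own pace and stop on an object; FORCE is the grip in N (left out, the last holds). Time passes only in rows, so rows that repeat a pose let the fingers close. It gives the time, the measured TCP pose, the force and the opening at its end, in the units of the state.
- bot.read_state(): the state, without advancing time (a new reading comes with each control period).
- bot.capture(name): name is "scene" or "top"; returns the picture (400x640x3 uint8, blue, green, red); there is no depth.
- bot.calibration(name): a dict with "fx", "fy", "cx", "cy" (pixels), "T" (4x4, takes a point from camera to world coordinates). Camera axes: x right, y up, looking along -z (the intrinsics and any distortion apply to the point x, -y, -z); pixel columns grow to the right and rows downward; lengths in m; the calibration is good to about 2 mm. A picture is of the moment at which its call begins. calibration takes no time and is no camera call.
- bot.job_done(): hands the job in, once; it reports no verdict.
The state is a dict: "t": time; "joints": joint angles; "joint_vel": joint speeds; "joint_efforts": joint torques, N m; "tcp_pos": TCP position; "tcp_rot": TCP orientation; "ft_force": force on the tool from outside, world axes, zero at the start; "torque": the same for the moment, N m; "opening": finger opening in m.
Only numpy, scipy, OpenCV 4.12 (cv2) and the standard library are available. Lean on these libraries where they do the work, as an engineer would, in place of code of your own. Each camera call takes 0.05 s, during which the arm holds its last target.

## Task

Sort the washed centrifuge parts back into their two kit trays: working from left to right (as seen from the robot), slide the depth rod down to the bottom of each white adapter and read how much of it stays out; adapters with the long bore go upright into the tray with the long sample tube on its ledge, those with the short bore upright into the tray with the short sample tube, and the rod goes back upright into its stand. After the adapters have all been measured, size the loose rubber cushion by trying it in the pockets of the gauge from the smallest upward until it enters: if it enters the smallest, lay it in the short-tube tray, if the middle one, in the long-tube tray, and if only the largest, it is swollen and goes into the open glass dish. Knock no adapter over and leave the other things on the bench where they are.

Things in the scene. Friction and masses are not known exactly. Their poses are not given: they have to be found in the camera images.
- adapter_1a: White plastic centrifuge adapter: upright sleeve, 38 mm outside diameter, 72 mm tall, about 90 g, with a flat-floored blind bore of 22 mm diameter open at the top. Bore 62 mm deep (long) or 40 mm deep (short), so its floor is 10 or 32 mm above the underside; outside all look alike. Origin: centre of the underside, z up along the bore. Leftmost place on the mat; either 1a or 1b is there.
- adapter_1b: As adapter_1a, leftmost place. The adapters stand upright in a row across the fixed draining mat (3 mm thick, 150 x 400 mm), from place 1, leftmost (+y), to place 4, rightmost (-y), at least 60 mm apart. At each place only a or b can be there; the letter tells nothing of the bore's depth.
- adapter_2a: As adapter_1a, second place on the mat; either 2a or 2b is there.
- adapter_2b: As adapter_1a, second place on the mat; either 2a or 2b is there.
- adapter_3a: As adapter_1a, third place on the mat; 3a, 3b or, instead, the bystander vial is there.
- adapter_3b: As adapter_1a, third place on the mat; 3a, 3b or, instead, the bystander vial is there.
- adapter_4a: As adapter_1a, rightmost place on the mat; 4a, 4b or, instead, the bystander jar is there.
- adapter_4b: As adapter_1a, rightmost place on the mat; 4a, 4b or, instead, the bystander jar is there.
- rod: Depth rod, 165 mm long: steel rod, 8 mm diameter, 120 mm long, with black rings every 10 mm, and on top a black cylindrical grip, 20 mm diameter, 45 mm high (120 to 165 mm above the tip). About 60 g. Origin: centre of the lower tip, z up towards the grip. Starts upright in its stand. Bottomed, 58 mm of steel stays out above the rim of a long bore, 80 mm of a short one.
- stand_mouth (a point): Centre of the mouth of the rod's fixed stand: a round grey foot, 72 mm diameter, with an upright aluminium tube of 32 mm outside and 13 mm inside diameter. The mouth is 60 mm above the bench, the bore 52 mm deep (floor 8 mm above the bench).
- tray_short: Fixed steel kit tray for the short tubes, told by the SHORT capped sample tube (75 mm) on the ledge along its far side. Outside 93 (x) by 258 mm (y), inside 85 by 250 mm, walls 14 mm high, inner floor 4 mm above the bench. Origin: centre of the tray at bench height; the ledge (30 mm wide, 28 mm high with its tube) lies beyond the +x wall.
- tray_long: Fixed steel kit tray for the long tubes, told by the LONG capped sample tube (150 mm) on its ledge; otherwise the same as tray_short. Either of the two may be the left one.
- gauge: Fixed aluminium cushion gauge: a flat bar 56 mm (x) by 150 mm (y), 22 mm high, with three round flat-floored pockets 8 mm deep in its top, in a row of growing size along its +y. Origin: centre of its underside.
- pocket1 (a point): Centre of the mouth of the smallest pocket (24 mm diameter, 8 mm deep), at the gauge's top face, 22 mm above the bench.
- pocket2 (a point): Centre of the mouth of the middle pocket (30 mm diameter, 8 mm deep), at the gauge's top face, 22 mm above the bench.
- pocket3 (a point): Centre of the mouth of the largest pocket (36 mm diameter, 8 mm deep), at the gauge's top face, 22 mm above the bench.
- cushion_a: Tan rubber cushion, a disc 18 mm thick, of 21, 27 or 33 mm diameter, about 30 g. Exactly one of cushion_a, _b and _c is there, lying flat on the bench; the letter does not tell the size. It enters the gauge pocket 3 mm wider than itself, with 10 mm left standing out, and no smaller one. Origin: centre of its underside.
- cushion_b: Rubber cushion as described for cushion_a, of another diameter.
- cushion_c: Rubber cushion as described for cushion_a, of another diameter.
- dish: Fixed open glass dish for rejects, 100 mm outside diameter, 14 mm high, wall and floor 3 mm thick. Origin: centre of its underside.
- vial: Bystander: small capped amber vial, 24 mm diameter, 45 mm tall, closed; stands at place 3 on the mat when there is no adapter. Origin at its underside.
- marker: Bystander: marker pen lying on the bench, 130 mm long along its x, 12 mm thick. Origin below its middle.
- jar: Bystander: small capped clear jar, 40 mm diameter, 40 mm tall, closed; stands at place 4 on the mat when there is no adapter. Origin at its underside.
- timer: Bystander: bench timer lying flat, 60 by 60 by 20 mm. Origin at its underside.

How it is judged:
On the way, in this order (a step that is already met when the one before it is completed fails the run):
1. the depth rod stands on the bottom of the bore of adapter 1 (leftmost place), if there is one (z of rod in the frame of adapter_1a below 0.012 m and horizontal distance between rod and adapter_1a below 0.011 m and angle between each of adapter_1a, adapter_1b's own z axis and vertical below 0.2 rad and contact force between rod and adapter_1a above 0.2 N and z of rod in the frame of adapter_1b below 0.034 m and horizontal distance between rod and adapter_1b below 0.011 m and contact force between rod and adapter_1b above 0.2 N), for 0.2 s.
2. the depth rod stands on the bottom of the bore of adapter 2 (second from the left place), if there is one (z of rod in the frame of adapter_2a below 0.034 m and horizontal distance between rod and adapter_2a below 0.011 m and angle between each of adapter_2a, adapter_2b's own z axis and vertical below 0.2 rad and contact force between rod and adapter_2a above 0.2 N and z of rod in the frame of adapter_2b below 0.012 m and horizontal distance between rod and adapter_2b below 0.011 m and contact force between rod and adapter_2b above 0.2 N), for 0.2 s.
3. the depth rod stands on the bottom of the bore of adapter 3 (third from the left place), if there is one (z of rod in the frame of adapter_3a below 0.034 m and horizontal distance between rod and adapter_3a below 0.011 m and angle between each of adapter_3a, adapter_3b's own z axis and vertical below 0.2 rad and contact force between rod and adapter_3a above 0.2 N and z of rod in the frame of adapter_3b below 0.012 m and horizontal distance between rod and adapter_3b below 0.011 m and contact force between rod and adapter_3b above 0.2 N), for 0.2 s.
4. the depth rod stands on the bottom of the bore of adapter 4 (rightmost place), if there is one (z of rod in the frame of adapter_4a below 0.012 m and horizontal distance between rod and adapter_4a below 0.011 m and angle between each of adapter_4a, adapter_4b's own z axis and vertical below 0.2 rad and contact force between rod and adapter_4a above 0.2 N and z of rod in the frame of adapter_4b below 0.034 m and horizontal distance between rod and adapter_4b below 0.011 m and contact force between rod and adapter_4b above 0.2 N), for 0.2 s.
5. the cushion is tried in the smallest pocket of the gauge (horizontal distance between cushion_c and pocket1 below 0.005 m and z of cushion_c in the frame of pocket1 below -0.005 m and horizontal distance between each of cushion_a, cushion_b and pocket1 below 0.006 m and z of each of cushion_a, cushion_b in the frame of pocket1 below 0.003 m and contact force between each of cushion_a, cushion_b and gauge above 0.1 N), for 0.1 s.
6. if it did not enter, it is tried in the middle pocket (horizontal distance between cushion_a and pocket2 below 0.005 m and z of cushion_a in the frame of pocket2 below -0.005 m and horizontal distance between cushion_b and pocket2 below 0.006 m and z of cushion_b in the frame of pocket2 below 0.003 m and contact force between cushion_b and gauge above 0.1 N), for 0.1 s.
7. if it did not enter there either, it is put into the largest pocket (horizontal distance between cushion_b and pocket3 below 0.005 m and z of cushion_b in the frame of pocket3 below -0.005 m), for 0.1 s.
At the end, for the whole second after the job is handed in: Long-bore adapters stand upright (0.12 rad) on the floor of tray_long, short-bore ones in tray_short; a 21 mm cushion lies in tray_short, 27 mm in tray_long, 33 mm in the dish (within 36 mm of its centre); rod upright in its stand, tip 46 mm or more down the bore; all at rest (x of adapter_1a in the frame of tray_long between -0.045 and 0.045 m and y of adapter_1a in the frame of tray_long between -0.127 and 0.127 m and z of each of adapter_1a, adapter_2b, adapter_3b, adapter_4a in the frame of tray_long below 0.01 m and linear speed of each of adapter_1a, adapter_2b, adapter_3b, adapter_4a, adapter_1b, adapter_2a, adapter_3a, adapter_4b, cushion_c, cushion_a, cushion_b, rod below 0.02 m/s and angle between each of adapter_1a, adapter_2b, adapter_3b, adapter_4a, adapter_1b, adapter_2a, adapter_3a, adapter_4b's own z axis and vertical below 0.12 rad and x of adapter_2b in the frame of tray_long between -0.045 and 0.045 m and y of adapter_2b in the frame of tray_long between -0.127 and 0.127 m and x of adapter_3b in the frame of tray_long between -0.045 and 0.045 m and y of adapter_3b in the frame of tray_long between -0.127 and 0.127 m and x of adapter_4a in the frame of tray_long between -0.045 and 0.045 m and y of adapter_4a in the frame of tray_long between -0.127 and 0.127 m and x of adapter_1b in the frame of tray_short between -0.045 and 0.045 m and y of adapter_1b in the frame of tray_short between -0.127 and 0.127 m and z of each of adapter_1b, adapter_2a, adapter_3a, adapter_4b in the frame of tray_short below 0.01 m and x of adapter_2a in the frame of tray_short between -0.045 and 0.045 m and y of adapter_2a in the frame of tray_short between -0.127 and 0.127 m and x of adapter_3a in the frame of tray_short between -0.045 and 0.045 m and y of adapter_3a in the frame of tray_short between -0.127 and 0.127 m and x of adapter_4b in the frame of tray_short between -0.045 and 0.045 m and y of adapter_4b in the frame of tray_short between -0.127 and 0.127 m and x of cushion_c in the frame of tray_short between -0.045 and 0.045 m and y of cushion_c in the frame of tray_short between -0.127 and 0.127 m and z of cushion_c in the frame of tray_short between 0 and 0.014 m and x of cushion_a in the frame of tray_long between -0.045 and 0.045 m and y of cushion_a in the frame of tray_long between -0.127 and 0.127 m and z of cushion_a in the frame of tray_long between 0 and 0.014 m and horizontal distance between cushion_b and dish below 0.036 m and height (world z) of cushion_b below 0.02 m and horizontal distance between rod and stand_mouth below 0.008 m and z of rod in the frame of stand_mouth below -0.046 m and angle between rod's own z axis and vertical below 0.2 rad); the robot touches nothing.
It fails at once if an adapter is knocked over (angle between any of adapter_1a, adapter_1b, adapter_2a, adapter_2b, adapter_3a, adapter_3b, adapter_4a, adapter_4b's own z axis and vertical above 0.8 rad).
It fails at once if a bystander (vial, jar, marker pen, timer) is pushed more than 25 mm (distance of any of vial, jar, marker, timer from where it was at the start of the episode above 0.025 m).
Of adapter_1a, adapter_1b only 1 to 1 are there at a start; the rules pass over those that are not, and their reading is None.
Of adapter_2a, adapter_2b only 1 to 1 are there at a start; the rules pass over those that are not, and their reading is None.
Of adapter_3a, adapter_3b, vial only 1 to 1 are there at a start; the rules pass over those that are not, and their reading is None.
Of adapter_4a, adapter_4b, jar only 1 to 1 are there at a start; the rules pass over those that are not, and their reading is None.
Of cushion_a, cushion_b, cushion_c only 1 to 1 are there at a start; the rules pass over those that are not, and their reading is None.
At some moment in a run one of cushion_c, cushion_a, cushion_b may be knocked a few centimetres aside while the robot is not near it.
It also fails if it takes over 210 s, if anything falls off the work surface, if the arm or the gripper's body presses on something with over 40 N, if the wrist force passes 120 N, or if a joint passes its speed limit or range.

## Working session

There is one attempt and no reset: what is moved stays moved. The work goes in short steps, Python scripts to look and compute and a shell command to move; the robot and the scene stay as the last step left them, time stands still between calls to the robot, and variables do not carry over. Pictures are saved under pics/ and viewed, and the job is handed in when it is done.

```bash
ls; mkdir -p pics; python3 - <<'E'
from plant import bot
import cv2
s=bot.read_state();print(s)
for n in("scene","top"):
    cv2.imwrite(f"pics/{n}0.png",bot.capture(n));print(bot.calibration(n))
E
```

```text
pics
{'t': 0.0, 'joints': array([-1.45463421e+00,  4.91549525e-01,  1.55947792e+00,  2.39786964e-05,
        1.09167748e+00, -1.05595724e-01]), 'joint_vel': array([-1.91665074e-03, -4.23958091e-04, -5.50878487e-04, -6.09172038e-05,
        2.30282866e-04,  2.79665887e-04]), 'joint_efforts': array([-3.64429063e-03, -6.18470335e+01, -2.61594915e+01, -1.81025548e-04,
        4.06237668e-03,  2.23569975e-05]), 'tcp_pos': array([ 0.137466  , -0.60943095,  0.20862418]), 'tcp_rot': array([-5.56183131e-04,  9.93859686e-01,  1.10646349e-01,  7.69798730e-06]), 'ft_force': array([0.13135646, 0.29150089, 0.25235231]), 'torque': array([ 0.02898595, -0.0137125 , -0.01693708]), 'opening': 0.08563107874322742}
{'fx': 393.833988246859, 'fy': 393.833988246859, 'cx': 317.6448960330896, 'cy': 198.90873371684756, 'T': array([[-0.7153815 , -0.59594307,  0.36480291,  0.87146344],
       [ 0.69865694, -0.61783163,  0.36078048,  0.33861642],
       [ 0.01038215,  0.51296777,  0.85834508,  0.9151888 ],
       [ 0.        ,  0.        ,  0.        ,  1.        ]])}
{'fx': 453.7110724364177, 'fy': 453.7110724364177, 'cx': 322.8798541542771, 'cy': 202.63229966648714, 'T': array([[-0.01085405,  0.98149036, -0.19120375,  0.23458826],
       [-0.99991247, -0.01210013, -0.00535064, -0.01004397],
       [-0.00756519,  0.19112894,  0.98153579,  1.33535037],
       [ 0.        ,  0.        ,  0.        ,  1.        ]])}
```

View pics/scene0.png

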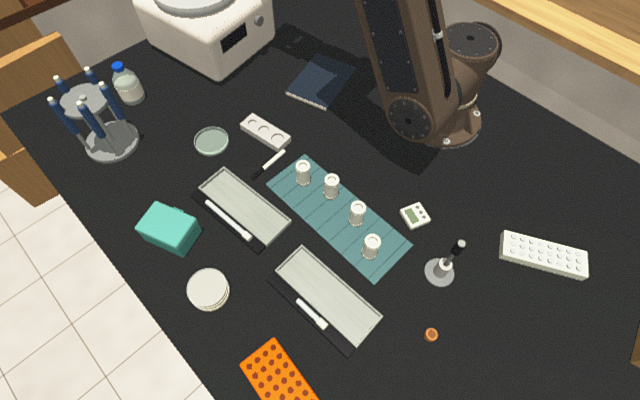

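View pics/top0.png

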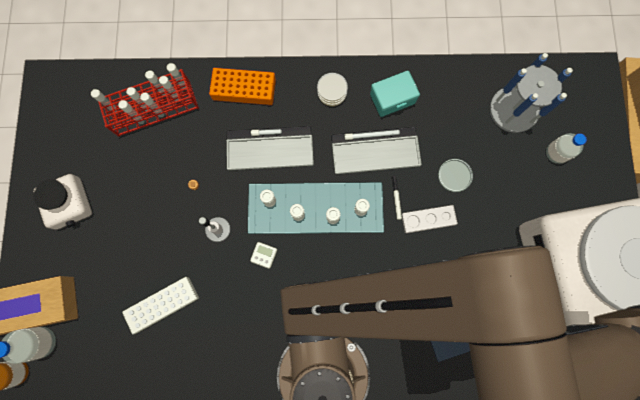

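```bash
cat > h.py <<'E'
import numpy as np,cv2
from plant import bot
from scipy.optimize import least_squares
def ray(n,u,v):
    c=bot.calibration(n);T=c["T"]
    d=T[:3,:3]@np.array([(u-c["cx"])/c["fx"],-(v-c["cy"])/c["fy"],-1]);return T[:3,3],d
def at(n,u,v,z):
    o,d=ray(n,u,v);return np.round(o+d*(z-o[2])/d[2],4)
def proj(n,p):
    c=bot.calibration(n);T=c["T"];q=T[:3,:3].T@(np.array(p)-T[:3,3])
    return np.round([c["cx"]-c["fx"]*q[0]/q[2],c["cy"]+c["fy"]*q[1]/q[2]],1)
def tri(ps):
    A=np.zeros((3,3));b=np.zeros(3)
    for n,u,v in ps:
        o,d=ray(n,u,v);d=d/np.linalg.norm(d);M=np.eye(3)-np.outer(d,d);A+=M;b+=M@o
    return np.linalg.solve(A,b)
def crop(img,x0,y0,w,h,k,out):
    c=cv2.resize(img[y0:y0+h,x0:x0+w],None,fx=k,fy=k,interpolation=cv2.INTER_CUBIC)
    step=10
    for u in range(-(-x0//step)*step,x0+w,step):
        X=int((u-x0+.5)*k);cv2.line(c,(X,0),(X,6),(0,255,255),1)
        if u%20==0:cv2.putText(c,str(u),(X-10,18),0,.4,(0,255,255),1)
    for v in range(-(-y0//step)*step,y0+h,step):
        Y=int((v-y0+.5)*k);cv2.line(c,(0,Y),(6,Y),(0,255,255),1)
        if v%20==0:cv2.putText(c,str(v),(8,Y+4),0,.4,(0,255,255),1)
    cv2.imwrite(out,c)
E
python3 - <<'E'
from h import *
t=cv2.imread("pics/top0.png");s=cv2.imread("pics/scene0.png")
crop(t,180,170,210,100,3.8,"pics/t_a.png")
crop(t,220,120,260,115,3,"pics/t_b.png")
crop(s,260,150,200,140,4,"pics/s_a.png")
E
```

```text
(no output)
```

View pics/t_a.png

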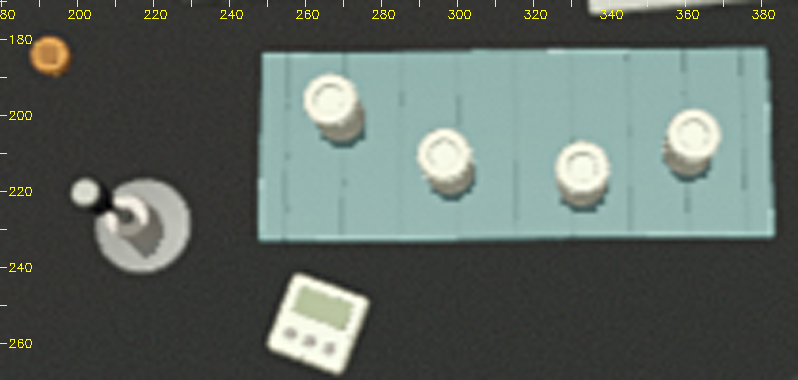

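View pics/t_b.png

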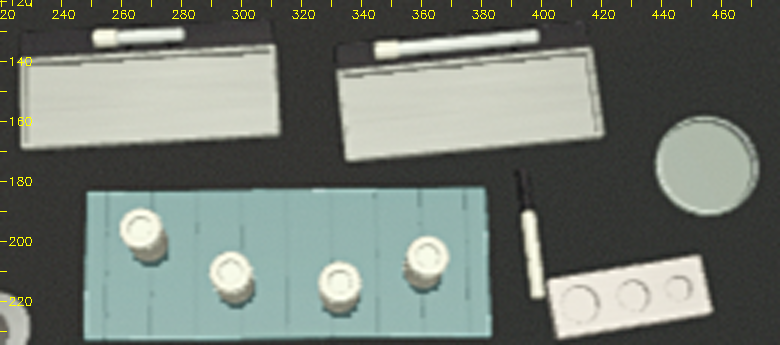

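View pics/s_a.png

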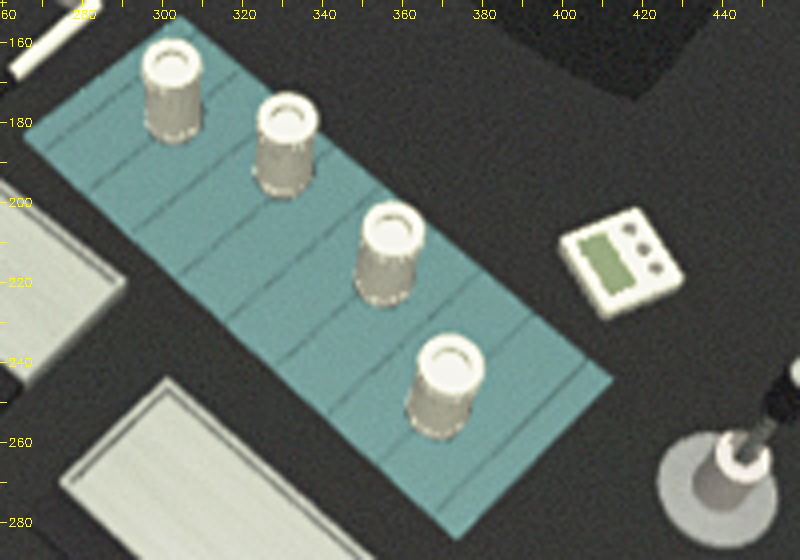

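```bash
python3 - <<'E'
from h import *
t=cv2.imread("pics/top0.png");s=cv2.imread("pics/scene0.png")
T=[(266.6,196.1),(296.6,210.8),(332.7,213.7),(361.9,205.0)]
S=[(372,240.5),(357.5,207),(331.5,178.75),(302.5,165.5)]
for a,b in zip(T,S): print(tri([("top",*a),("scene",*b)]).round(4),at("top",*a,.075)[:2],at("scene",*b,.075)[:2])
print("stand",at("top",213.2,225.8,.06),at("top",202.1,220.3,.173))
crop(t,185,175,55,70,8,"pics/t_c.png")
crop(s,415,230,60,60,8,"pics/s_c.png")
crop(t,385,190,90,50,8,"pics/t_d.png")
crop(s,185,100,120,70,6,"pics/s_d.png")
E
```

```text
[0.5015 0.1557 0.0747] [0.501  0.1565] [0.502 0.155]
[0.4585 0.0704 0.0729] [0.4575 0.0712] [0.46   0.0701]
[ 0.4479 -0.031   0.078 ] [ 0.448  -0.0305] [ 0.4467 -0.033 ]
[ 0.472  -0.1137  0.0762] [ 0.4719 -0.1133] [ 0.4717 -0.1149]
stand [0.4198 0.3092 0.06  ] [0.4182 0.3103 0.173 ]
```

View pics/t_c.png

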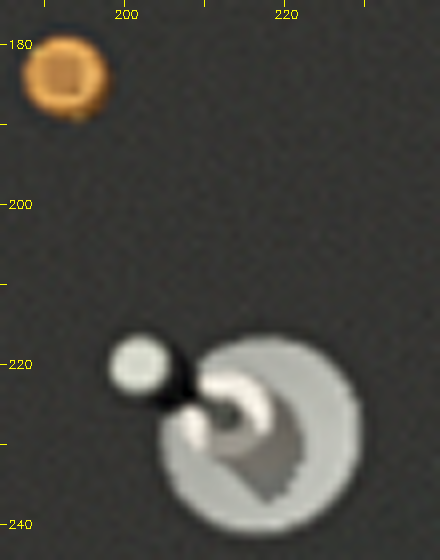

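View pics/s_c.png

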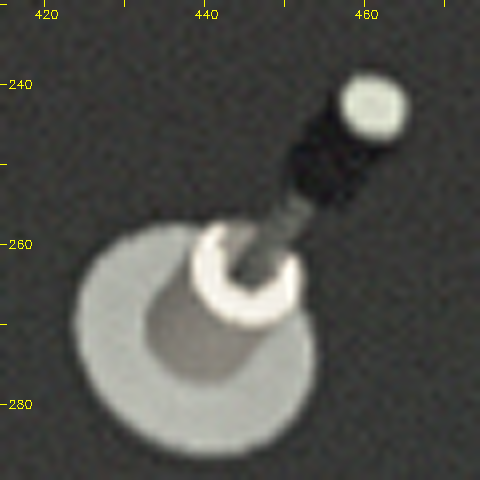

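View pics/t_d.png

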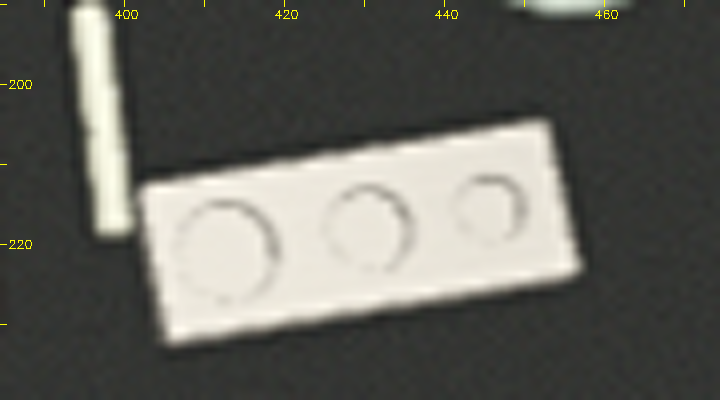

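View pics/s_d.png

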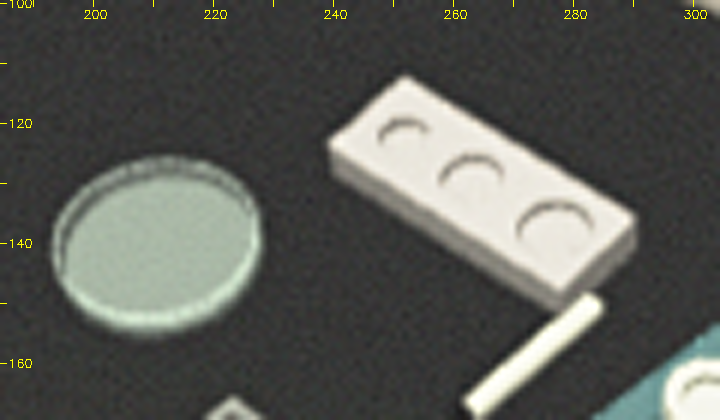

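```bash
python3 - <<'E'
from h import *
def P(k,x0,y0,X,Y): return x0+X/k-.5,y0+Y/k-.5
g=[P(8,185,175,140,365),P(8,415,230,374,106)]
print("grip",tri([("top",*g[0]),("scene",*g[1])]).round(4),at("top",*g[0],.173),at("scene",*g[1],.173))
m=P(8,415,230,246.5,273);print("mouth",at("scene",*m,.06))
for z in(.004,.008):print("foot",at("scene",*P(8,415,230,195,340),z),at("top",*P(8,185,175,260.5,435.5),z))
c=P(8,185,175,65,75);print("cushion",at("top",*c,.018))
tc=np.array([at("top",*P(8,385,190,*q),.022) for q in[(138,185),(547,120),(582,270),(167,345)]])
sc=np.array([at("scene",*P(6,185,100,*q),.022) for q in[(637,218),(565,290),(328,143),(405,75)]])
print(tc[:,:2],sc[:,:2],tc.mean(0),sc.mean(0))
for q in[(491,208),(370,228),(228,251)]:print("pocket top",at("top",*P(8,385,190,*q),.022))
# trays corners from t_b k=3 (220,120), z=.014
for nm,q in dict(S=[(22,57),(274,45),(279,135),(22,150)],L=[(339,70),(591,47),(604,136),(346,161)]).items():
    w=np.array([at("top",*P(3,220,120,*a),.014) for a in q]);print(nm,w[:,:2].tolist(),w.mean(0))
print("dish",at("top",*P(3,220,120,707,165),.014), "timer",at("top",263.5,254.5,.02))
for q in((519,171),(537,298)):print("marker",at("top",*P(3,220,120,*q),.012))
E
```

```text
grip [0.4182 0.309  0.1769] [0.4186 0.3106 0.173 ] [0.4161 0.3083 0.173 ]
mouth [0.4173 0.3088 0.06  ]
foot [0.4166 0.3088 0.004 ] [0.4184 0.3114 0.004 ]
foot [0.4186 0.309  0.008 ] [0.4179 0.3105 0.008 ]
cushion [0.5531 0.3858 0.018 ]
[[ 0.4577 -0.2338]
 [ 0.4801 -0.385 ]
 [ 0.4243 -0.3941]
 [ 0.3986 -0.2418]] [[ 0.3987 -0.245 ]
 [ 0.4532 -0.236 ]
 [ 0.4769 -0.3865]
 [ 0.4205 -0.3952]] [ 0.440175 -0.313675  0.022   ] [ 0.437325 -0.315675  0.022   ]
pocket top [ 0.4476 -0.3624  0.022 ]
pocket top [ 0.4408 -0.3178  0.022 ]
pocket top [ 0.4329 -0.2656  0.022 ]
S [[0.6953, 0.2885], [0.7046, 0.0317], [0.6096, 0.0272], [0.5973, 0.2856]] [0.6517  0.15825 0.014  ]
L [[0.6771, -0.0341], [0.6981, -0.2907], [0.6043, -0.299], [0.5817, -0.0397]] [ 0.6403   -0.165875  0.014   ]
dish [ 0.573  -0.4002  0.014 ] timer [0.3401 0.1705 0.02  ]
marker [ 0.5697 -0.2127  0.012 ]
marker [ 0.441  -0.2252  0.012 ]
```

```bash
cat >> h.py <<'E'
from scipy.spatial.transform import Rotation as Ro
def rot():
    q=bot.read_state()["tcp_rot"];return Ro.from_quat([q[1],q[2],q[3],q[0]])
def go(x,y,z,yaw=np.pi/2):
    s=bot.read_state();R=rot().as_matrix();d=(np.array([x,y,z])-s["tcp_pos"])*1000
    cur=np.arctan2(R[1,0],R[0,0]);r=-(yaw-cur)
    print("travel",(R.T@d).round(1),"roll",round(r,4),"rows",np.linalg.norm(d)/62.5)
def st():
    s=bot.read_state();print(s["t"].__round__(2),"tcp",s["tcp_pos"].round(4),"tilt",rot().as_matrix()[:2,2].round(3),"F",s["ft_force"].round(2),"op",round(s["opening"],4),"j6",s["joints"][5].round(2))
E
python3 - <<'E'
from h import *
go(.48,-.3,.3)
E
python3 -m inch '[{"travel":[403,-227,-90],"roll":-1.35},{"travel":[403,-227,-90],"roll":-1.35},{"travel":[403,-227,-90],"roll":-1.35},{"travel":[403,-227,-90],"roll":-1.35},{"travel":[403,-227,-90],"roll":-1.35},{"travel":[403,-227,-90],"roll":-1.35},{"travel":[403,-227,-90],"roll":-1.35},{"travel":[403,-227,-90],"roll":-1.35},{"travel":[403,-227,-90],"roll":-1.35}]'
python3 - <<'E'
from h import *
st();go(.4178,.3097,.26)
E
```

```text
travel [ 402.2 -226.6  -91. ] roll -1.349 rows 7.528239835657515
t: 1.23
tcp_pos: [0.4819, -0.2979, 0.299]
tcp_rot: [-0.0, 0.706, 0.709, 0.0]
ft_force: [-0.6, -0.7, -0.1]
opening: 0.0852
1.23 tcp [ 0.4819 -0.2979  0.299 ] tilt [0.    0.001] F [-0.61 -0.69 -0.13] op 0.0852 j6 -0.68
travel [607.9 -61.6  39.6] roll 0.0042 rows 9.796150979562457
```

```bash

python3 -m inch '[{"travel":[608,-62,40]},{"travel":[608,-62,40]},{"travel":[608,-62,40]},{"travel":[608,-62,40]},{"travel":[608,-62,40]},{"travel":[608,-62,40]},{"travel":[608,-62,40]},{"travel":[608,-62,40]},{"travel":[608,-62,40]},{"travel":[608,-62,40]}]' 0.4
python3 - <<'E'
from h import *
st();go(.4178,.3097,.134)
E
```

```text
1.23 tcp [ 0.4819 -0.2979  0.299 ] tilt [0.    0.001] F [-0.61 -0.69 -0.13] op 0.0852 j6 -0.68
travel [607.7 -61.6 165.6] roll 0.0042 rows 10.126416927115741invalid input at $[0]: expected keys travel, roll
```

```bash

python3 -m inch '[{"travel":[608,-62,40],"roll":0},{"travel":[608,-62,40],"roll":0},{"travel":[608,-62,40],"roll":0},{"travel":[608,-62,40],"roll":0},{"travel":[608,-62,40],"roll":0},{"travel":[608,-62,40],"roll":0},{"travel":[608,-62,40],"roll":0},{"travel":[608,-62,40],"roll":0},{"travel":[608,-62,40],"roll":0},{"travel":[608,-62,40],"roll":0}]' 0.4
python3 - <<'E'
from h import *
st();go(.4178,.3097,.134)
E
```

```text
t: 2.48
tcp_pos: [0.4171, 0.311, 0.2591]
tcp_rot: [-0.0, 0.706, 0.708, 0.0]
ft_force: [1.3, 0.3, 0.5]
opening: 0.0512
2.48 tcp [0.4171 0.311  0.2591] tilt [-0.  0.] F [1.26 0.35 0.47] op 0.0512 j6 0.51
travel [ -1.3   0.8 125.1] roll 0.0034 rows 2.00130909254256
```

```bash

python3 -m inch '[{"travel":[-1,1,40],"roll":0.003},{"travel":[-1,1,80],"roll":0.003},{"travel":[-1,1,110],"roll":0.003},{"travel":[-1,1,125],"roll":0.003},{"travel":[-1,1,125],"roll":0.003}]' 0.4
python3 -c "
from h import *
st()
cv2.imwrite('pics/g1.png',np.hstack([cv2.resize(bot.capture('scene')[190:310,380:520],None,fx=2.8,fy=2.8,interpolation=2),cv2.resize(bot.capture('top')[170:290,140:280],None,fx=2.8,fy=2.8,interpolation=2)]))"
```

```text
t: 3.1
tcp_pos: [0.4181, 0.3094, 0.1336]
tcp_rot: [-0.0, 0.707, 0.707, -0.001]
ft_force: [0.9, 0.3, 1.0]
opening: 0.0513
3.1 tcp [0.4181 0.3094 0.1336] tilt [-0.002 -0.   ] F [0.85 0.28 0.96] op 0.0513 j6 0.51
```

View pics/g1.png

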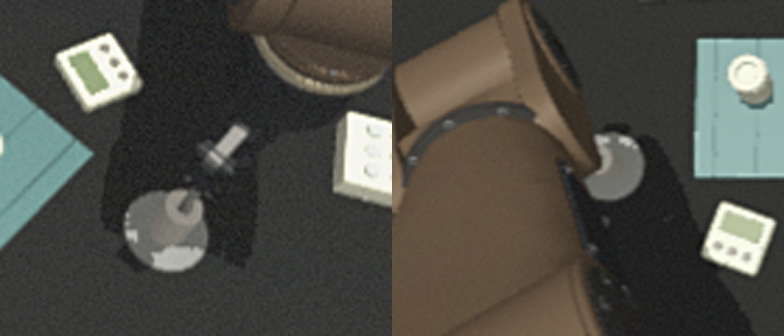

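```bash

python3 -m inch '[{"travel":[0,0,0],"roll":0},{"travel":[0,0,0],"roll":0},{"travel":[0,0,0],"roll":0},{"travel":[0,0,0],"roll":0},{"travel":[0,0,0],"roll":0},{"travel":[0,0,0],"roll":0}]' 1 60
python3 -m inch '[{"travel":[0,0,-30],"roll":0},{"travel":[0,0,-60],"roll":0},{"travel":[0,0,-100],"roll":0},{"travel":[0,0,-100],"roll":0}]'
python3 -c "
from h import *
st()
go(.5015,.1557,.236)"
```

```text
t: 3.95
tcp_pos: [0.419, 0.3103, 0.136]
tcp_rot: [0.0, 0.707, 0.707, 0.002]
ft_force: [-0.2, 0.2, 6.3]
opening: 0.0177
t: 4.45
tcp_pos: [0.4196, 0.3106, 0.2388]
tcp_rot: [0.001, 0.707, 0.707, 0.004]
ft_force: [-0.5, 0.8, -1.0]
opening: 0.0174
4.45 tcp [0.4196 0.3106 0.2388] tilt [0.007 0.005] F [-0.53  0.8  -1.02] op 0.0174 j6 0.51
travel [-154.9   81.9    2.7] roll 0.0001 rows 2.8045094988633563
```

```bash

python3 -m inch '[{"travel":[-50,27,3],"roll":0},{"travel":[-100,53,3],"roll":0},{"travel":[-140,75,3],"roll":0},{"travel":[-155,82,3],"roll":0},{"travel":[-155,82,3],"roll":0}]'
python3 -c "
from h import *
st();i=bot.capture('scene');j=bot.capture('top');cv2.imwrite('pics/s1.png',i)
crop(i,330,160,110,110,5,'pics/a1s.png');crop(j,190,130,130,100,5,'pics/a1t.png')
print(proj('scene',(.5015,.1557,.11)))"
```

```text
t: 5.08
tcp_pos: [0.5014, 0.1553, 0.2351]
tcp_rot: [0.001, 0.708, 0.707, 0.004]
ft_force: [0.3, -0.5, -1.4]
opening: 0.0174
5.08 tcp [0.5014 0.1553 0.2351] tilt [0.006 0.005] F [ 0.28 -0.48 -1.44] op 0.0174 j6 0.17
[374.4 234. ]
```

View pics/a1s.png

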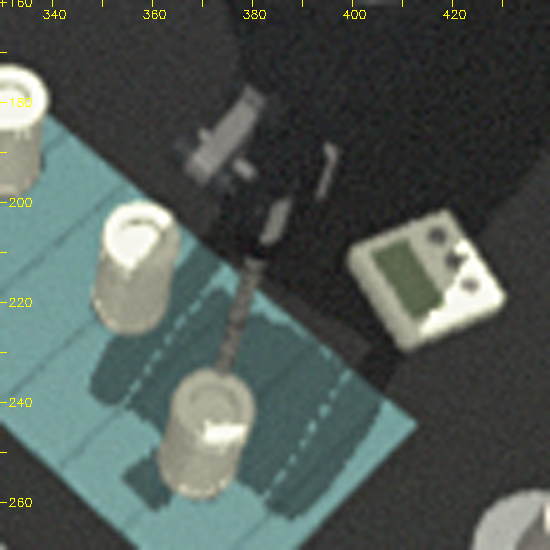

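View pics/a1t.png

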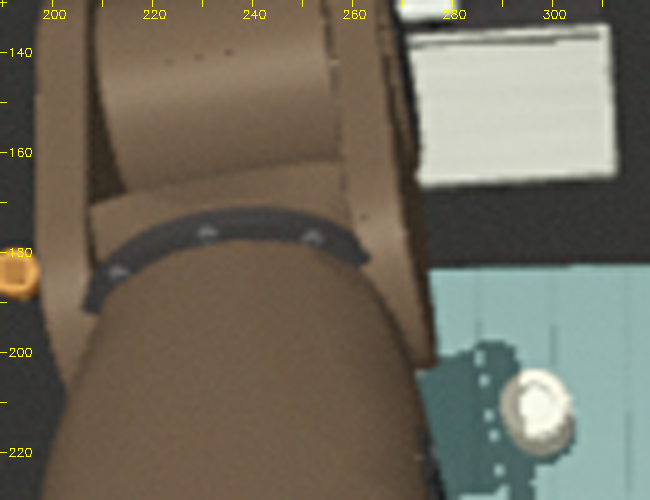

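```bash

python3 -m inch '[{"travel":[0,0,20],"roll":0},{"travel":[0,0,40],"roll":0},{"travel":[0,0,56],"roll":0},{"travel":[0,0,66],"roll":0},{"travel":[0,0,66],"roll":0}]'
python3 -m inch '[{"travel":[0,0,3],"roll":0},{"travel":[0,0,6],"roll":0},{"travel":[0,0,9],"roll":0},{"travel":[0,0,10],"roll":0},{"travel":[0,0,10],"roll":0}]'

```

```text
t: 5.8
tcp_pos: [0.5009, 0.1575, 0.1691]
tcp_rot: [0.0, 0.707, 0.708, 0.004]
ft_force: [0.5, 0.8, -0.4]
opening: 0.0174
t: 6.42
tcp_pos: [0.501, 0.1575, 0.159]
tcp_rot: [0.0, 0.707, 0.708, 0.004]
ft_force: [0.5, -0.2, 0.1]
opening: 0.0175
```

```bash

python3 -m inch '[{"travel":[0,0,3],"roll":0},{"travel":[0,0,6],"roll":0},{"travel":[0,0,9],"roll":0},{"travel":[0,0,12],"roll":0},{"travel":[0,0,14],"roll":0},{"travel":[0,0,14],"roll":0}]'
python3 -m inch '[{"travel":[0,0,1],"roll":0},{"travel":[0,0,2],"roll":0},{"travel":[0,0,3],"roll":0},{"travel":[0,0,4],"roll":0},{"travel":[0,0,4],"roll":0}]'

```

```text
t: 7.18
tcp_pos: [0.501, 0.1575, 0.1449]
tcp_rot: [0.0, 0.707, 0.708, 0.004]
ft_force: [0.6, 0.1, -0.9]
opening: 0.0173
t: 7.8
tcp_pos: [0.5012, 0.1576, 0.1411]
tcp_rot: [0.0, 0.707, 0.708, 0.004]
ft_force: [-0.6, 0.2, 1.6]
opening: 0.017
```

```bash

python3 -m inch '[{"travel":[0,0,0.5],"roll":0},{"travel":[0,0,1],"roll":0},{"travel":[0,0,1.5],"roll":0},{"travel":[0,0,1.5],"roll":0}]'
python3 -m inch '[{"travel":[0,0,0.5],"roll":0},{"travel":[0,0,1],"roll":0},{"travel":[0,0,1.5],"roll":0},{"travel":[0,0,1.5],"roll":0}]'
python3 -c "
from h import *
st();i=bot.capture('scene')
crop(i,330,160,110,110,6,'pics/a1s2.png')"
```

```text
t: 8.3
tcp_pos: [0.5019, 0.1578, 0.1408]
tcp_rot: [0.001, 0.707, 0.708, 0.005]
ft_force: [-2.0, -0.3, 13.9]
opening: 0.0173
t: 8.8
tcp_pos: [0.5027, 0.1579, 0.1407]
tcp_rot: [0.002, 0.707, 0.708, 0.006]
ft_force: [-2.1, -0.3, 15.8]
opening: 0.0174
8.8 tcp [0.5027 0.1579 0.1407] tilt [0.011 0.006] F [-2.11 -0.35 15.78] op 0.0174 j6 0.17
```

View pics/a1s2.png

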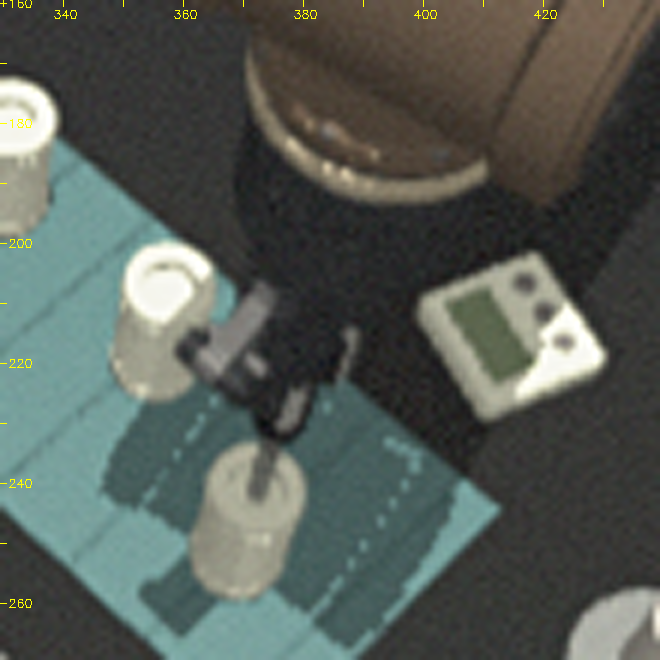

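```bash

python3 -m inch '[{"travel":[0,0,-30],"roll":0},{"travel":[0,0,-70],"roll":0},{"travel":[0,0,-96],"roll":0},{"travel":[0,0,-96],"roll":0}]'
python3 -c "
from h import *
st();go(.4587,.0705,.235)"
```

```text
t: 9.35
tcp_pos: [0.5022, 0.1575, 0.2382]
tcp_rot: [0.003, 0.707, 0.708, 0.007]
ft_force: [0.0, -1.0, -1.6]
opening: 0.0175
9.35 tcp [0.5022 0.1575 0.2382] tilt [0.014 0.006] F [ 0.01 -0.96 -1.64] op 0.0175 j6 0.17
travel [-87.  -43.7   2. ] roll 0.0016 rows 1.5573967130473143
```

```bash

python3 -m inch '[{"travel":[-45,-23,2],"roll":0},{"travel":[-75,-39,2],"roll":0},{"travel":[-88,-45,2],"roll":0},{"travel":[-88,-45,2],"roll":0},{"travel":[-88,-45,2],"roll":0}]'
python3 -c "
from h import *
st();i=bot.capture('scene')
crop(i,310,130,110,110,6,'pics/a2s.png');print(proj('scene',(.4587,.0705,.107)))"
```

```text
t: 9.98
tcp_pos: [0.4578, 0.07, 0.2347]
tcp_rot: [0.003, 0.706, 0.708, 0.007]
ft_force: [-0.4, -0.2, -1.2]
opening: 0.0173
9.97 tcp [0.4578 0.07   0.2347] tilt [0.014 0.006] F [-0.35 -0.24 -1.2 ] op 0.0173 j6 -0.0
[359.3 200.1]
```

View pics/a2s.png

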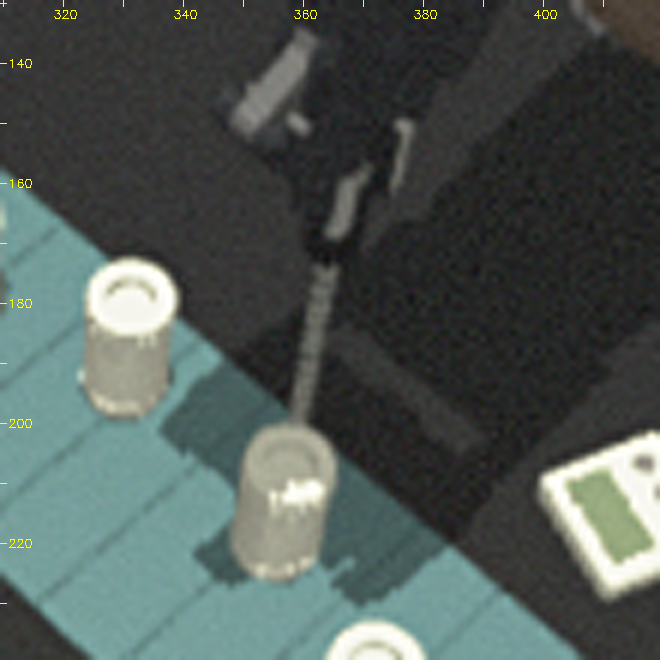

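```bash

python3 -m inch '[{"travel":[0,0,20],"roll":0},{"travel":[0,0,40],"roll":0},{"travel":[0,0,58],"roll":0},{"travel":[0,0,67],"roll":0},{"travel":[0,0,67],"roll":0}]'
python3 -m inch '[{"travel":[0,0,1.5],"roll":0},{"travel":[0,0,3],"roll":0},{"travel":[0,0,4.5],"roll":0},{"travel":[0,0,6],"roll":0},{"travel":[0,0,7.5],"roll":0},{"travel":[0,0,7.5],"roll":0}]'

```

```text
t: 10.65
tcp_pos: [0.4588, 0.0709, 0.1674]
tcp_rot: [0.002, 0.706, 0.708, 0.007]
ft_force: [0.1, -0.3, -0.6]
opening: 0.0175
t: 11.4
tcp_pos: [0.4588, 0.0709, 0.1598]
tcp_rot: [0.002, 0.706, 0.708, 0.007]
ft_force: [0.3, 0.1, -0.1]
opening: 0.0172
```

Past the short-bore floor without force: long so far.

```bash

python3 -m inch '[{"travel":[0,0,4],"roll":0},{"travel":[0,0,8],"roll":0},{"travel":[0,0,12],"roll":0},{"travel":[0,0,16],"roll":0},{"travel":[0,0,16],"roll":0}]'
python3 -m inch '[{"travel":[0,0,1],"roll":0},{"travel":[0,0,2],"roll":0},{"travel":[0,0,3],"roll":0},{"travel":[0,0,4],"roll":0},{"travel":[0,0,5],"roll":0},{"travel":[0,0,5],"roll":0},{"travel":[0,0,5],"roll":0},{"travel":[0,0,5],"roll":0}]'
python3 -c "
from h import *
st();i=bot.capture('scene')
crop(i,310,130,110,110,6,'pics/a2s2.png')"
```

```text
t: 12.02
tcp_pos: [0.4589, 0.071, 0.1435]
tcp_rot: [0.002, 0.706, 0.708, 0.006]
ft_force: [-0.1, 0.7, -0.6]
opening: 0.0173
t: 13.02
tcp_pos: [0.4606, 0.0711, 0.1406]
tcp_rot: [0.004, 0.706, 0.708, 0.008]
ft_force: [-1.5, -0.6, 25.1]
opening: 0.0172
13.03 tcp [0.4606 0.0711 0.1406] tilt [0.017 0.007] F [-1.52 -0.55 25.14] op 0.0172 j6 -0.0
```

View pics/a2s2.png

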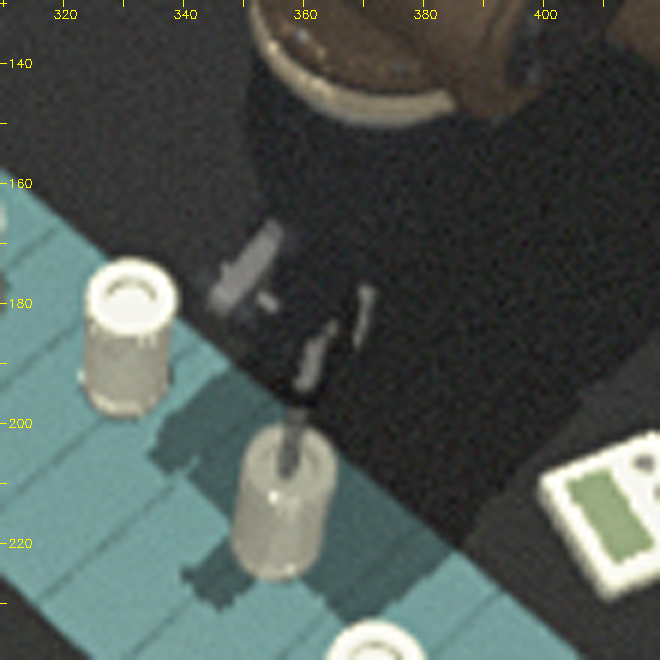

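```bash

python3 -m inch '[{"travel":[0,0,-30],"roll":0},{"travel":[0,0,-70],"roll":0},{"travel":[0,0,-96],"roll":0},{"travel":[0,0,-96],"roll":0}]'
python3 -c "
from h import *
st();go(.4452,-.0325,.235)"
```

```text
t: 13.58
tcp_pos: [0.4596, 0.0705, 0.238]
tcp_rot: [0.005, 0.706, 0.708, 0.01]
ft_force: [0.8, 0.4, -0.3]
opening: 0.0178
13.57 tcp [0.4596 0.0705 0.238 ] tilt [0.021 0.007] F [ 0.83  0.41 -0.3 ] op 0.0178 j6 -0.0
travel [-103.   -14.7    2. ] roll 0.0027 rows 1.6643366811109566
```

```bash

python3 -m inch '[{"travel":[-45,-7,2],"roll":0},{"travel":[-85,-13,2],"roll":0},{"travel":[-103,-15,2],"roll":0},{"travel":[-103,-15,2],"roll":0},{"travel":[-103,-15,2],"roll":0}]'
python3 -c "
from h import *
st();i=bot.capture('scene')
crop(i,280,110,110,110,6,'pics/a3s.png');print(proj('scene',(.4475,-.0315,.107)))"
```

```text
t: 14.2
tcp_pos: [0.4447, -0.0321, 0.2344]
tcp_rot: [0.004, 0.706, 0.708, 0.009]
ft_force: [0.4, -0.1, -0.4]
opening: 0.0174
14.2 tcp [ 0.4447 -0.0321  0.2344] tilt [0.02  0.007] F [ 0.37 -0.07 -0.39] op 0.0174 j6 -0.24
[332.2 172.1]
```

View pics/a3s.png

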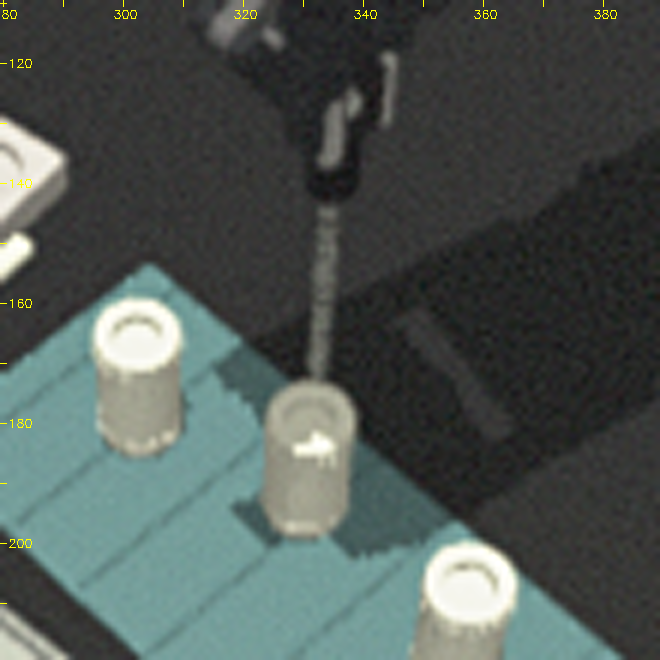

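```bash

python3 -m inch '[{"travel":[0,0,20],"roll":0},{"travel":[0,-0.5,40],"roll":0},{"travel":[0,-1,58],"roll":0},{"travel":[0,-1.5,66],"roll":0},{"travel":[0,-1.5,66],"roll":0}]'
python3 -m inch '[{"travel":[0,0,1.5],"roll":0},{"travel":[0,0,3],"roll":0},{"travel":[0,0,4.5],"roll":0},{"travel":[0,0,6],"roll":0},{"travel":[0,0,7.5],"roll":0},{"travel":[0,0,7.5],"roll":0}]'

```

```text
t: 14.88
tcp_pos: [0.4446, -0.031, 0.1684]
tcp_rot: [0.004, 0.706, 0.708, 0.009]
ft_force: [0.0, -0.5, -0.2]
opening: 0.0172
t: 15.62
tcp_pos: [0.4446, -0.031, 0.1607]
tcp_rot: [0.004, 0.706, 0.708, 0.009]
ft_force: [-0.9, 0.9, -1.3]
opening: 0.0171
```

```bash

python3 -m inch '[{"travel":[0,0,1.5],"roll":0},{"travel":[0,0,3],"roll":0},{"travel":[0,0,3],"roll":0}]'
python3 -m inch '[{"travel":[0,0,4],"roll":0},{"travel":[0,0,8],"roll":0},{"travel":[0,0,12],"roll":0},{"travel":[0,0,14],"roll":0},{"travel":[0,0,14],"roll":0}]'

```

```text
t: 16.0
tcp_pos: [0.4447, -0.0309, 0.1576]
tcp_rot: [0.004, 0.706, 0.708, 0.009]
ft_force: [-0.2, -0.6, -0.1]
opening: 0.0173
t: 16.62
tcp_pos: [0.4449, -0.0308, 0.1434]
tcp_rot: [0.004, 0.706, 0.708, 0.009]
ft_force: [-0.3, -0.3, -0.4]
opening: 0.0174
```

```bash

python3 -m inch '[{"travel":[0,0,1],"roll":0},{"travel":[0,0,2],"roll":0},{"travel":[0,0,3],"roll":0},{"travel":[0,0,4],"roll":0},{"travel":[0,0,5],"roll":0},{"travel":[0,0,5],"roll":0},{"travel":[0,0,5],"roll":0},{"travel":[0,0,5],"roll":0}]'
python3 -c "
from h import *
st();i=bot.capture('scene')
crop(i,280,110,110,110,6,'pics/a3s2.png')"
```

```text
t: 17.62
tcp_pos: [0.4467, -0.0312, 0.1406]
tcp_rot: [0.006, 0.706, 0.708, 0.01]
ft_force: [-2.5, 0.3, 28.0]
opening: 0.0173
17.62 tcp [ 0.4467 -0.0312  0.1406] tilt [0.023 0.006] F [-2.46  0.3  28.01] op 0.0173 j6 -0.24
```

View pics/a3s2.png

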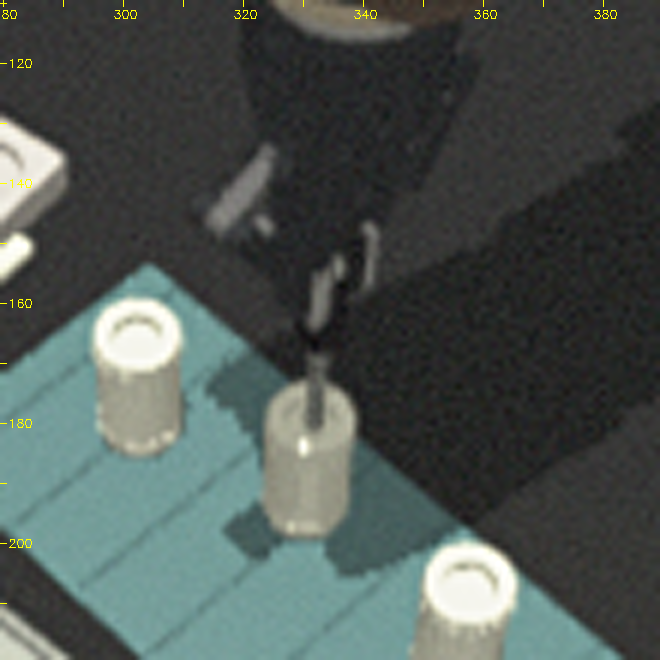

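```bash

python3 -m inch '[{"travel":[0,0,-30],"roll":0},{"travel":[0,0,-70],"roll":0},{"travel":[0,0,-96],"roll":0},{"travel":[0,0,-96],"roll":0}]'
python3 -c "
from h import *
st();go(.4677,-.115,.235)"
```

```text
t: 18.18
tcp_pos: [0.445, -0.0319, 0.2379]
tcp_rot: [0.008, 0.706, 0.708, 0.011]
ft_force: [-0.2, -0.4, -1.8]
opening: 0.0173
18.18 tcp [ 0.445  -0.0319  0.2379] tilt [0.027 0.005] F [-0.18 -0.4  -1.82] op 0.0173 j6 -0.24
travel [-83.2  22.3   3.1] roll 0.0041 rows 1.3793017316672307
```

```bash

python3 -m inch '[{"travel":[-40,11,3],"roll":0.004},{"travel":[-70,19,3],"roll":0.004},{"travel":[-83,22,3],"roll":0.004},{"travel":[-83,22,3],"roll":0.004},{"travel":[-83,22,3],"roll":0.004}]'
python3 -c "
from h import *
st();i=bot.capture('scene')
crop(i,260,90,110,110,6,'pics/a4s.png');print(proj('scene',(.4718,-.114,.107)))"
```

```text
t: 18.8
tcp_pos: [0.467, -0.114, 0.2347]
tcp_rot: [0.007, 0.707, 0.707, 0.011]
ft_force: [-0.5, 0.2, -0.8]
opening: 0.0174
18.8 tcp [ 0.467  -0.114   0.2347] tilt [0.026 0.006] F [-0.45  0.18 -0.8 ] op 0.0174 j6 -0.4
[302.4 158.4]
```

View pics/a4s.png

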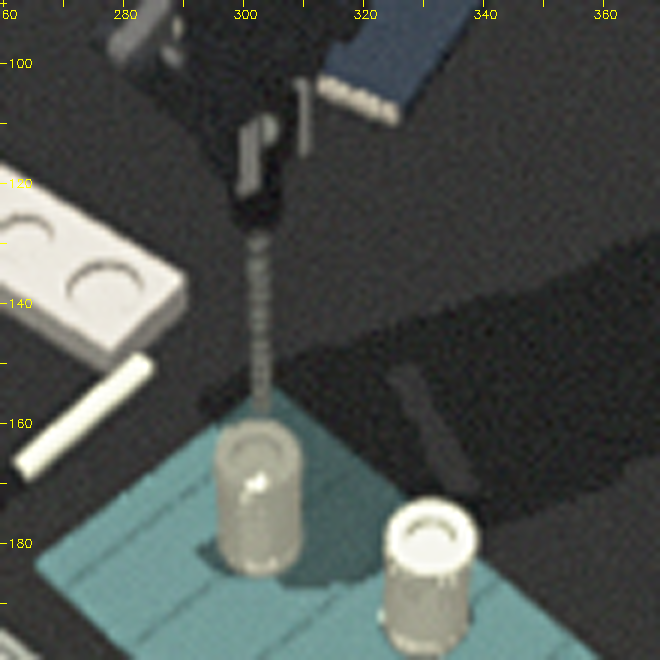

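```bash

python3 -m inch '[{"travel":[0,0,20],"roll":0},{"travel":[0,-0.5,40],"roll":0},{"travel":[0,-1,58],"roll":0},{"travel":[0,-1.5,67],"roll":0},{"travel":[0,-1.5,67],"roll":0}]'
python3 -m inch '[{"travel":[0,0,1.5],"roll":0},{"travel":[0,0,3],"roll":0},{"travel":[0,0,4.5],"roll":0},{"travel":[0,0,6],"roll":0},{"travel":[0,0,7.5],"roll":0},{"travel":[0,0,8.5],"roll":0},{"travel":[0,0,8.5],"roll":0}]'

```

```text
t: 19.48
tcp_pos: [0.4672, -0.1131, 0.1677]
tcp_rot: [0.007, 0.707, 0.708, 0.011]
ft_force: [-0.2, -0.3, -0.0]
opening: 0.0176
t: 20.35
tcp_pos: [0.4674, -0.1131, 0.1592]
tcp_rot: [0.007, 0.707, 0.707, 0.011]
ft_force: [-0.1, -0.1, -1.1]
opening: 0.0174
```

Again no contact at the short floor.

```bash

python3 -m inch '[{"travel":[0,0,4],"roll":0},{"travel":[0,0,8],"roll":0},{"travel":[0,0,12],"roll":0},{"travel":[0,0,16],"roll":0},{"travel":[0,0,16],"roll":0}]'
python3 -m inch '[{"travel":[0,0,1],"roll":0},{"travel":[0,0,2],"roll":0},{"travel":[0,0,3],"roll":0},{"travel":[0,0,4],"roll":0},{"travel":[0,0,5],"roll":0},{"travel":[0,0,5],"roll":0},{"travel":[0,0,5],"roll":0},{"travel":[0,0,5],"roll":0}]'
python3 -c "
from h import *
st();i=bot.capture('scene')
crop(i,260,90,110,110,6,'pics/a4s2.png')"
```

```text
t: 20.98
tcp_pos: [0.4677, -0.1129, 0.1428]
tcp_rot: [0.007, 0.707, 0.707, 0.011]
ft_force: [0.4, -0.9, 0.4]
opening: 0.0175
t: 21.98
tcp_pos: [0.4697, -0.1137, 0.1405]
tcp_rot: [0.01, 0.706, 0.708, 0.012]
ft_force: [-2.5, 0.4, 30.2]
opening: 0.0173
21.98 tcp [ 0.4697 -0.1137  0.1405] tilt [0.031 0.004] F [-2.51  0.4  30.15] op 0.0173 j6 -0.4
```

View pics/a4s2.png

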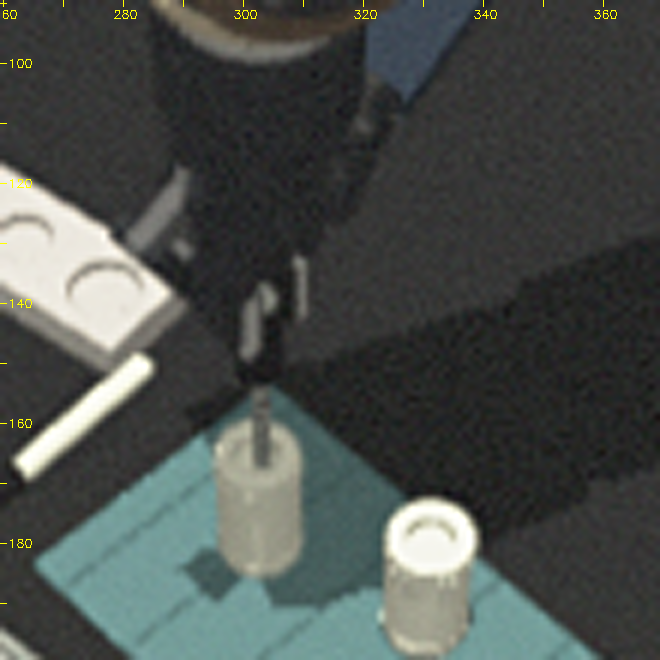

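```bash

python3 -m inch '[{"travel":[0,0,-30],"roll":0},{"travel":[0,0,-70],"roll":0},{"travel":[0,0,-100],"roll":0},{"travel":[0,0,-100],"roll":0}]'
python3 -c "
from h import *
st();go(.45,.2,.24);go(.4125,.309,.235)"
```

```text
t: 22.52
tcp_pos: [0.4673, -0.1144, 0.2423]
tcp_rot: [0.012, 0.706, 0.708, 0.013]
ft_force: [-0.3, 0.4, -1.4]
opening: 0.0172
22.52 tcp [ 0.4673 -0.1144  0.2423] tilt [0.035 0.002] F [-0.3   0.44 -1.39] op 0.0172 j6 -0.4
travel [314.4 -16.9   2.4] roll 0.0015 rows 5.037472780773388
travel [423.4 -54.4   6.3] roll 0.0015 rows 6.831192052979857
```

```bash

python3 -m inch '[{"travel":[50,-6,1],"roll":0},{"travel":[110,-14,2],"roll":0},{"travel":[170,-22,3],"roll":0},{"travel":[230,-30,4],"roll":0},{"travel":[290,-37,5],"roll":0},{"travel":[350,-45,5],"roll":0},{"travel":[400,-51,6],"roll":0},{"travel":[423,-54,6],"roll":0},{"travel":[423,-54,6],"roll":0},{"travel":[423,-54,6],"roll":0}]'
python3 -c "
from h import *
st();i=bot.capture('scene')
crop(i,395,190,110,100,7,'pics/st1.png');t=bot.read_state()['tcp_pos'];z=rot().as_matrix()[:,2];print(proj('scene',t+.1275*z),(t+.1275*z).round(4),proj('scene',(.418,.3097,.06)))"
```

```text
t: 23.78
tcp_pos: [0.4127, 0.3078, 0.2345]
tcp_rot: [0.012, 0.707, 0.707, 0.012]
ft_force: [-0.5, 0.4, 0.1]
opening: 0.017
23.77 tcp [0.4127 0.3078 0.2345] tilt [0.034 0.001] F [-0.52  0.43  0.07] op 0.017 j6 0.53
[451.2 255.3] [0.4172 0.3079 0.1074] [445.5 264.1]
```

View pics/st1.png

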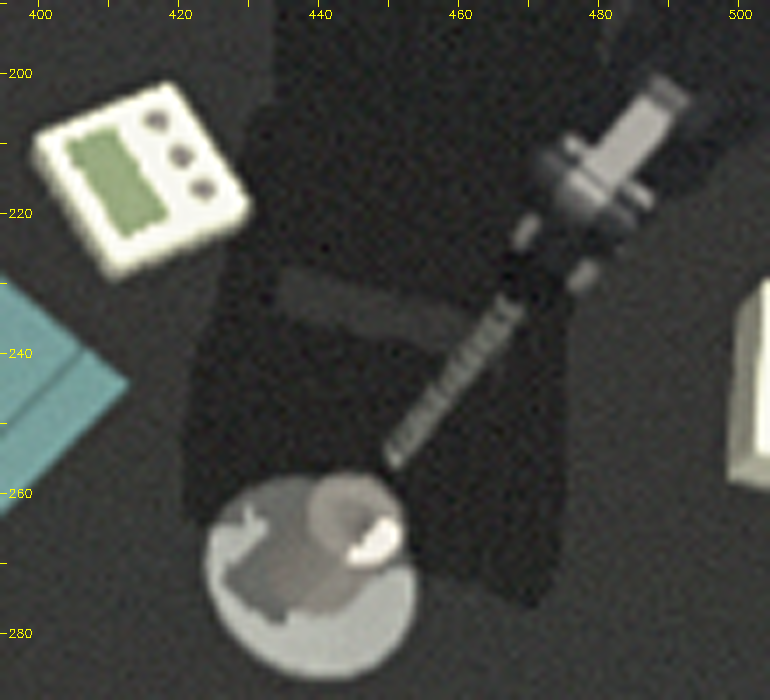

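```bash

python3 -m inch '[{"travel":[1.5,-1,10],"roll":0},{"travel":[1.5,-1,25],"roll":0},{"travel":[1.5,-1,38],"roll":0},{"travel":[1.5,-1,38],"roll":0}]'
python3 -c "
from h import *
st();i=bot.capture('scene')
crop(i,395,190,110,100,7,'pics/st2.png');t=bot.read_state()['tcp_pos'];z=rot().as_matrix()[:,2];print((t+.1275*z).round(4))"
```

```text
t: 24.32
tcp_pos: [0.4128, 0.3088, 0.1955]
tcp_rot: [0.011, 0.707, 0.707, 0.011]
ft_force: [0.1, -0.7, -0.4]
opening: 0.0169
24.32 tcp [0.4128 0.3088 0.1955] tilt [0.032 0.   ] F [ 0.05 -0.72 -0.38] op 0.0169 j6 0.53
[0.4173 0.3092 0.0688]
```

View pics/st2.png

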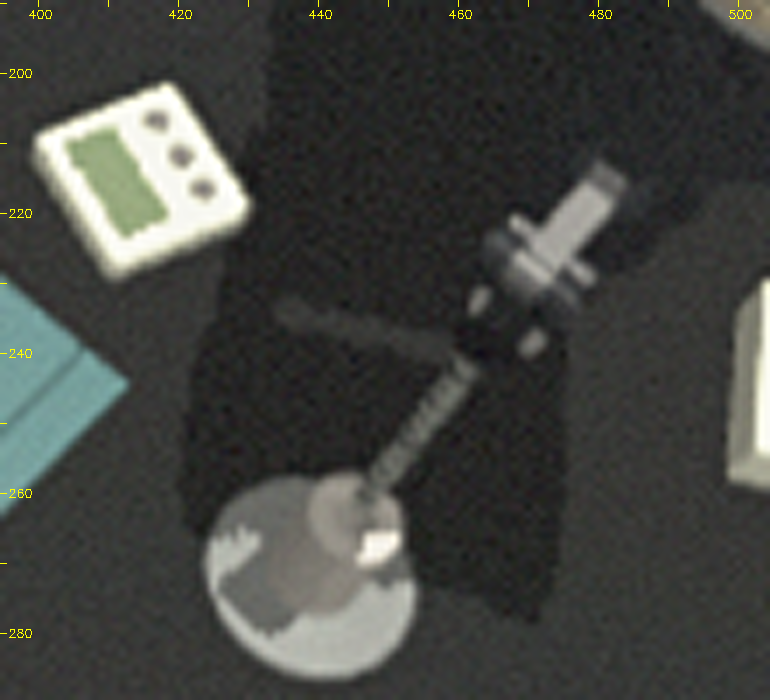

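```bash

python3 -m inch '[{"travel":[0,0,3],"roll":0},{"travel":[0,0,6],"roll":0},{"travel":[0,0,9],"roll":0},{"travel":[0,0,12],"roll":0},{"travel":[0,0,15],"roll":0},{"travel":[0,0,15],"roll":0}]'
python3 -c "
from h import *
st();i=bot.capture('scene')
crop(i,395,190,110,100,7,'pics/st3.png')"
```

```text
t: 25.12
tcp_pos: [0.4135, 0.309, 0.181]
tcp_rot: [0.011, 0.707, 0.707, 0.012]
ft_force: [0.3, -0.3, -0.7]
opening: 0.0171
25.12 tcp [0.4135 0.309  0.181 ] tilt [0.033 0.001] F [ 0.26 -0.33 -0.73] op 0.0171 j6 0.53
```

View pics/st3.png

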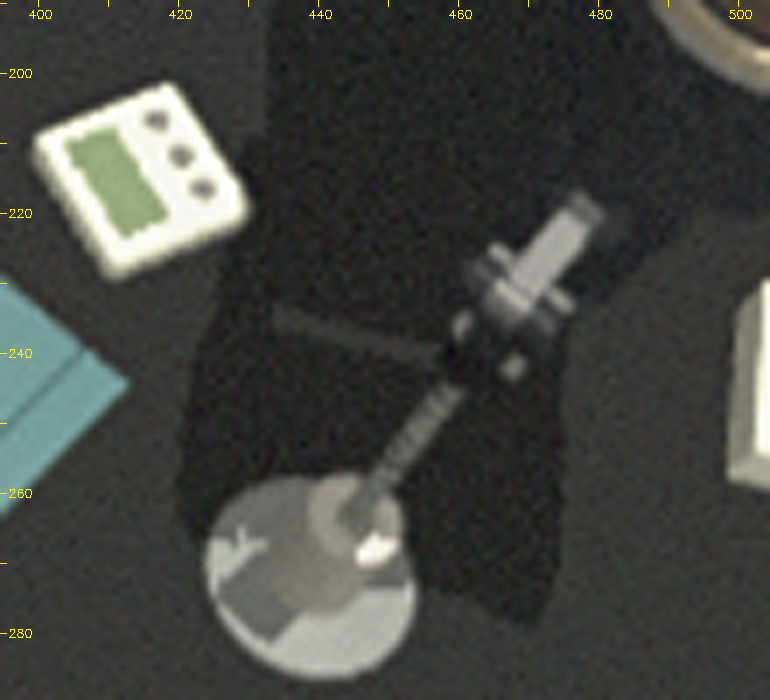

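Inside the mouth without force. Lower on, counteracting the x drift slightly.

```bash

python3 -m inch '[{"travel":[0,0,5],"roll":0},{"travel":[0,-0.3,10],"roll":0},{"travel":[0,-0.5,15],"roll":0},{"travel":[0,-0.8,20],"roll":0},{"travel":[0,-1,25],"roll":0},{"travel":[0,-1,30],"roll":0},{"travel":[0,-1,35],"roll":0},{"travel":[0,-1,38],"roll":0},{"travel":[0,-1,38],"roll":0}]'
python3 -c "
from h import *
st()"
```

```text
t: 26.3
tcp_pos: [0.4138, 0.3091, 0.1429]
tcp_rot: [0.011, 0.707, 0.707, 0.012]
ft_force: [0.1, -0.3, 0.3]
opening: 0.0176
26.3 tcp [0.4138 0.3091 0.1429] tilt [0.033 0.001] F [ 0.08 -0.26  0.35] op 0.0176 j6 0.54
```

```bash

python3 -m inch '[{"travel":[0,0,2],"roll":0},{"travel":[0,0,4],"roll":0},{"travel":[0,0,6],"roll":0},{"travel":[0,0,6.5],"roll":0},{"travel":[0,0,6.5],"roll":0}]'
python3 -m inch '[{"travel":[0,0,0],"roll":0},{"travel":[0,0,0],"roll":0},{"travel":[0,0,0],"roll":0},{"travel":[0,0,0],"roll":0}]' 0.4
python3 -m inch '[{"travel":[0,0,-30],"roll":0},{"travel":[0,0,-80],"roll":0},{"travel":[0,0,-120],"roll":0},{"travel":[0,0,-120],"roll":0}]'
python3 -c "
from h import *
st();i=bot.capture('scene');go(.48,.15,.15)
crop(i,395,190,110,100,7,'pics/st4.png')"
```

```text
t: 26.92
tcp_pos: [0.414, 0.3091, 0.1364]
tcp_rot: [0.011, 0.707, 0.707, 0.012]
ft_force: [0.2, 1.0, -0.7]
opening: 0.0173
t: 27.42
tcp_pos: [0.414, 0.3091, 0.1364]
tcp_rot: [0.011, 0.707, 0.707, 0.012]
ft_force: [0.9, -0.2, -0.6]
opening: 0.0512
t: 27.92
tcp_pos: [0.4109, 0.3095, 0.2591]
tcp_rot: [0.012, 0.707, 0.707, 0.014]
ft_force: [-0.0, 1.1, -0.3]
opening: 0.0517
27.93 tcp [0.4109 0.3095 0.2591] tilt [0.037 0.003] F [-0.02  1.15 -0.25] op 0.0517 j6 0.53
travel [-159.3   65.9  109.3] roll 0.0007 rows 3.2663982760070867
```

View pics/st4.png

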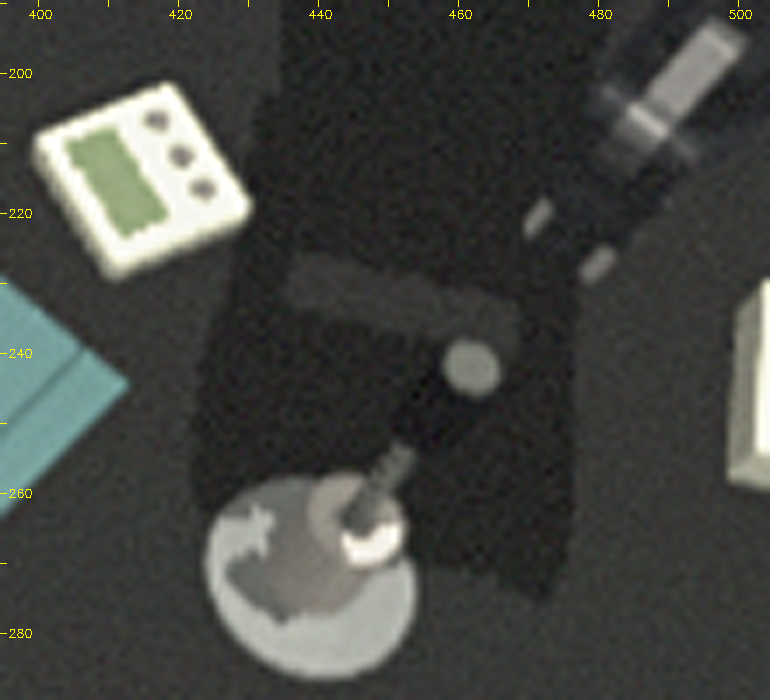

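```bash

python3 -m inch '[{"travel":[-50,30,30],"roll":0},{"travel":[-100,60,60],"roll":0},{"travel":[-140,80,100],"roll":0},{"travel":[-154,88,130],"roll":0},{"travel":[-154,88,130],"roll":0},{"travel":[-154,88,130],"roll":0}]' 0.33
python3 -c "
from h import *
st();i=bot.capture('scene');go(.502,.1557,.04)
crop(i,330,160,130,110,6,'pics/b1.png')"
```

```text
t: 28.72
tcp_pos: [0.5025, 0.1559, 0.1303]
tcp_rot: [0.011, 0.707, 0.707, 0.013]
ft_force: [-0.7, -0.4, -0.5]
opening: 0.0574
28.73 tcp [0.5025 0.1559 0.1303] tilt [0.034 0.002] F [-0.67 -0.43 -0.45] op 0.0574 j6 0.18
travel [-0.7 -3.8 90.7] roll 0.0015 rows 1.4522745551298422
```

View pics/b1.png

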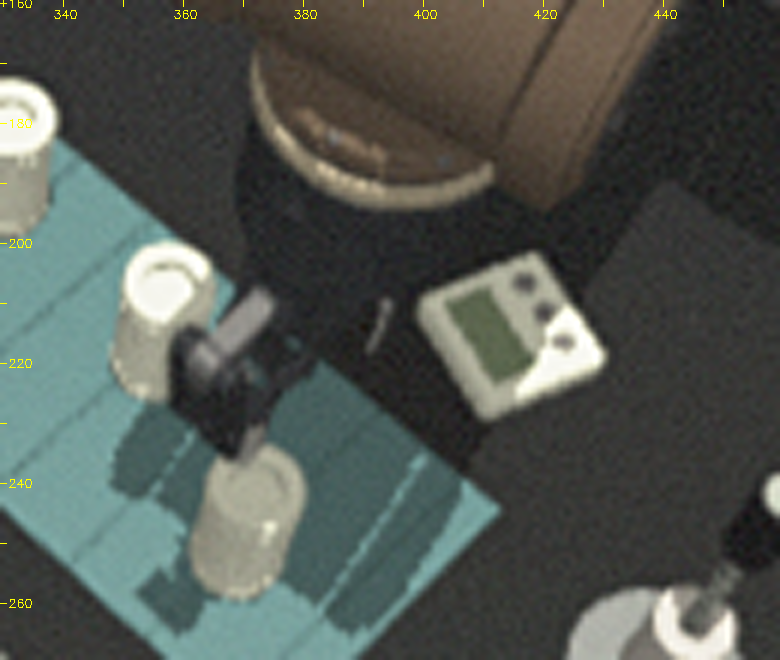

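```bash

python3 -m inch '[{"travel":[-1,-2,25],"roll":0},{"travel":[-1,-3,50],"roll":0},{"travel":[-1,-4,75],"roll":0},{"travel":[-1,-4,90],"roll":0},{"travel":[-1,-4,90],"roll":0}]'
python3 -m inch '[{"travel":[0,0,0],"roll":0},{"travel":[0,0,0],"roll":0},{"travel":[0,0,0],"roll":0},{"travel":[0,0,0],"roll":0},{"travel":[0,0,0],"roll":0}]' 1 60
python3 -m inch '[{"travel":[0,0,-20],"roll":0},{"travel":[0,0,-60],"roll":0},{"travel":[0,0,-110],"roll":0},{"travel":[0,0,-110],"roll":0}]'
python3 -c "
from h import *
st();go(.631,-.075,.15);i=bot.capture('scene')
crop(i,330,160,130,110,6,'pics/b2.png')"
```

```text
t: 29.4
tcp_pos: [0.5016, 0.1559, 0.0407]
tcp_rot: [0.012, 0.706, 0.708, 0.013]
ft_force: [0.6, 0.6, -0.3]
opening: 0.0573
t: 30.02
tcp_pos: [0.502, 0.1561, 0.0421]
tcp_rot: [0.012, 0.706, 0.708, 0.014]
ft_force: [-2.0, 2.0, 8.9]
opening: 0.035
t: 30.52
tcp_pos: [0.4994, 0.1563, 0.1561]
tcp_rot: [0.014, 0.706, 0.708, 0.017]
ft_force: [-0.9, -0.0, -0.9]
opening: 0.0348
30.52 tcp [0.4994 0.1563 0.1561] tilt [0.044 0.004] F [-0.89 -0.03 -0.89] op 0.0348 j6 0.18
travel [-231.7  130.6   11. ] roll 0.0027 rows 4.258428625658216
```

View pics/b2.png

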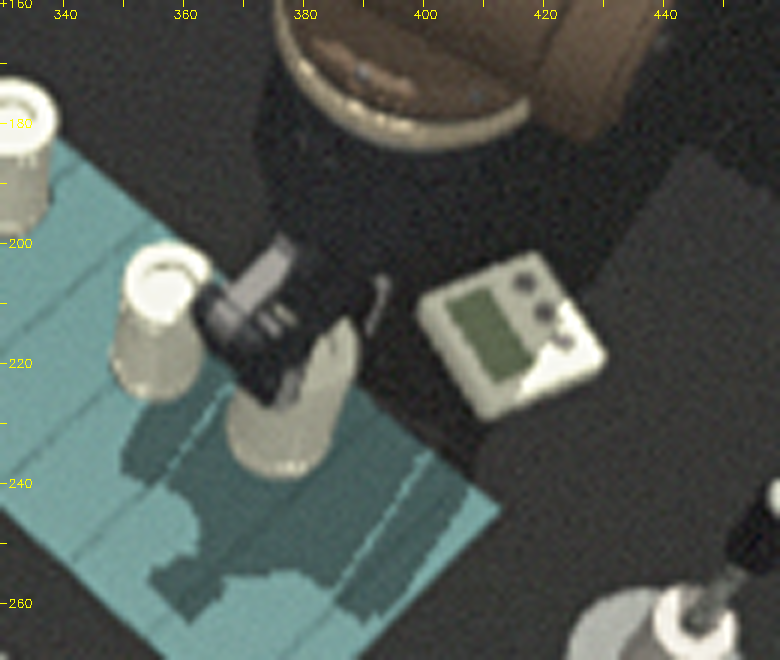

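```bash

python3 -m inch '[{"travel":[-40,22,2],"roll":0},{"travel":[-95,53,5],"roll":0},{"travel":[-150,85,8],"roll":0},{"travel":[-200,113,11],"roll":0},{"travel":[-225,127,11],"roll":0},{"travel":[-232,131,11],"roll":0},{"travel":[-232,131,11],"roll":0},{"travel":[-232,131,11],"roll":0}]'
python3 -c "
from h import *
st();go(.631,-.075,.046)"
```

```text
t: 31.58
tcp_pos: [0.6299, -0.0744, 0.1475]
tcp_rot: [0.013, 0.706, 0.708, 0.015]
ft_force: [-0.8, -0.2, -1.0]
opening: 0.0347
31.57 tcp [ 0.6299 -0.0744  0.1475] tilt [0.04  0.003] F [-0.78 -0.19 -1.01] op 0.0347 j6 -0.24
travel [ -1.   -3.  101.5] roll 0.0035 rows 1.6240797035273633
```

```bash

python3 -m inch '[{"travel":[-1,-1,30],"roll":0.003},{"travel":[-1,-2,60],"roll":0.003},{"travel":[-1,-3,85],"roll":0.003},{"travel":[-1,-3,95],"roll":0.003},{"travel":[-1,-3,99],"roll":0.003},{"travel":[-1,-3,101],"roll":0.003},{"travel":[-1,-3,103],"roll":0.003},{"travel":[-1,-3,103],"roll":0.003}]'
python3 -c "
from h import *
st();i=bot.capture('scene')
crop(i,210,150,130,110,6,'pics/b3.png')"
```

```text
t: 32.58
tcp_pos: [0.6312, -0.0751, 0.0448]
tcp_rot: [0.013, 0.707, 0.707, 0.015]
ft_force: [0.7, 0.4, -1.7]
opening: 0.0349
32.58 tcp [ 0.6312 -0.0751  0.0448] tilt [0.041 0.003] F [ 0.72  0.42 -1.73] op 0.0349 j6 -0.24
```

View pics/b3.png

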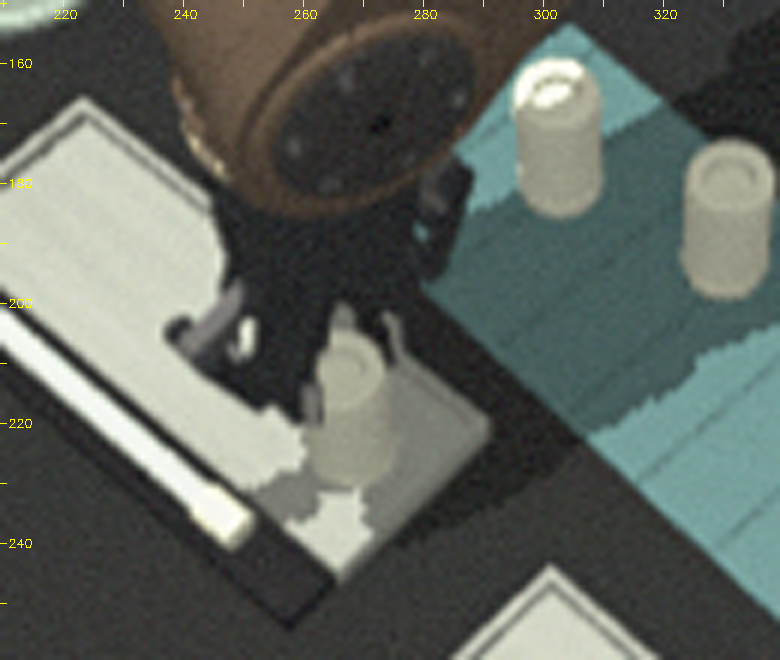

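```bash

python3 -m inch '[{"travel":[0,0,0.7],"roll":0},{"travel":[0,0,1.4],"roll":0},{"travel":[0,0,2],"roll":0},{"travel":[0,0,2],"roll":0}]'
python3 -m inch '[{"travel":[0,0,0.7],"roll":0},{"travel":[0,0,1.4],"roll":0},{"travel":[0,0,2],"roll":0},{"travel":[0,0,2],"roll":0}]'
python3 -c "
from h import *
st()"
```

```text
t: 33.12
tcp_pos: [0.6314, -0.0751, 0.0432]
tcp_rot: [0.013, 0.707, 0.707, 0.016]
ft_force: [0.3, 0.9, 4.6]
opening: 0.0345
t: 33.62
tcp_pos: [0.6317, -0.075, 0.0431]
tcp_rot: [0.014, 0.707, 0.707, 0.016]
ft_force: [-6.2, 2.4, 19.8]
opening: 0.0348
33.62 tcp [ 0.6317 -0.075   0.0431] tilt [0.042 0.003] F [-6.18  2.36 19.77] op 0.0348 j6 -0.24
```

```bash

python3 -m inch '[{"travel":[0,0,-1],"roll":0},{"travel":[0,0,-1],"roll":0},{"travel":[0,0,-1],"roll":0},{"travel":[0,0,-1],"roll":0},{"travel":[0,0,-30],"roll":0},{"travel":[0,0,-70],"roll":0},{"travel":[0,0,-90],"roll":0},{"travel":[0,0,-90],"roll":0}]' 0.33
python3 -c "
from h import *
st();go(.456,.0705,.13)"
```

```text
t: 34.62
tcp_pos: [0.6285, -0.0754, 0.1342]
tcp_rot: [0.015, 0.707, 0.707, 0.017]
ft_force: [0.1, -0.6, 0.2]
opening: 0.0579
34.62 tcp [ 0.6285 -0.0754  0.1342] tilt [0.045 0.002] F [ 0.1  -0.58  0.22] op 0.0579 j6 -0.24
travel [ 146.  -172.4   -3.1] roll 0.0007 rows 3.6154153382413963
```

```bash

python3 -m inch '[{"travel":[35,-42,-3],"roll":0},{"travel":[75,-88,-3],"roll":0},{"travel":[115,-135,-3],"roll":0},{"travel":[138,-162,-3],"roll":0},{"travel":[146,-172,-3],"roll":0},{"travel":[146,-172,-3],"roll":0},{"travel":[146,-172,-3],"roll":0}]'
python3 -c "
from h import *
st();go(.459,.0706,.04);i=bot.capture('scene')
crop(i,210,140,180,110,4.4,'pics/b4.png')"
```

```text
t: 35.5
tcp_pos: [0.4574, 0.0699, 0.1297]
tcp_rot: [0.015, 0.707, 0.707, 0.017]
ft_force: [0.5, -0.2, 0.4]
opening: 0.0576
35.5 tcp [0.4574 0.0699 0.1297] tilt [0.045 0.002] F [ 0.53 -0.17  0.36] op 0.0576 j6 0.0
travel [ 0.5 -2.5 89.6] roll 0.0001 rows 1.4347392605001825
```

View pics/b4.png

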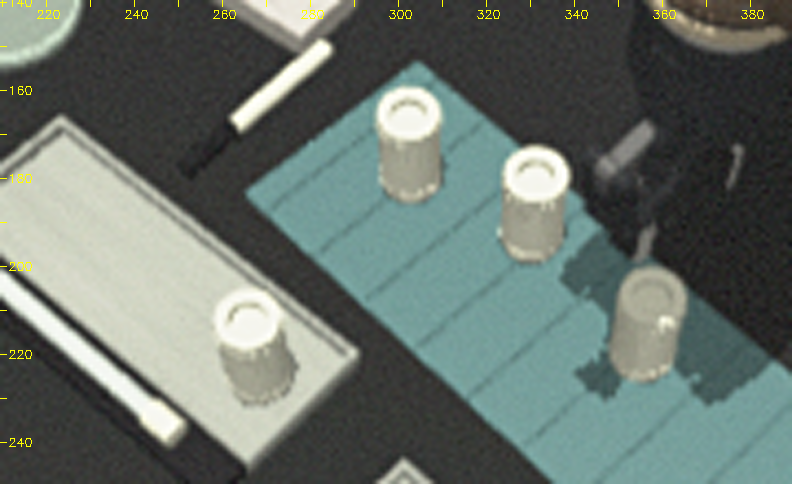

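```bash

python3 -m inch '[{"travel":[0,-1,25],"roll":0},{"travel":[0.5,-2,50],"roll":0},{"travel":[0.5,-2.5,75],"roll":0},{"travel":[0.5,-2.5,90],"roll":0},{"travel":[0.5,-2.5,90],"roll":0},{"travel":[0.5,-2.5,90],"roll":0}]'
python3 -m inch '[{"travel":[0,0,0],"roll":0},{"travel":[0,0,0],"roll":0},{"travel":[0,0,0],"roll":0},{"travel":[0,0,0],"roll":0},{"travel":[0,0,0],"roll":0},{"travel":[0,0,-20],"roll":0},{"travel":[0,0,-60],"roll":0},{"travel":[0,0,-100],"roll":0},{"travel":[0,0,-110],"roll":0},{"travel":[0,0,-110],"roll":0}]' 1 60
python3 -c "
from h import *
st();go(.633,-.125,.15)"
```

```text
t: 36.3
tcp_pos: [0.4594, 0.0702, 0.04]
tcp_rot: [0.015, 0.707, 0.707, 0.017]
ft_force: [0.5, -0.3, -0.9]
opening: 0.0572
t: 37.55
tcp_pos: [0.4544, 0.07, 0.1501]
tcp_rot: [0.016, 0.707, 0.707, 0.017]
ft_force: [-0.9, -1.1, -1.6]
opening: 0.0346
37.55 tcp [0.4544 0.07   0.1501] tilt [0.047 0.002] F [-0.88 -1.11 -1.62] op 0.0346 j6 0.01
travel [-194.8  178.5    7.9] roll -0.0007 rows 4.23032448169425
```

```bash

python3 -m inch '[{"travel":[-35,32,1],"roll":0},{"travel":[-80,73,3],"roll":0},{"travel":[-125,114,5],"roll":0},{"travel":[-165,151,7],"roll":0},{"travel":[-187,171,8],"roll":0},{"travel":[-195,178,8],"roll":0},{"travel":[-195,178,8],"roll":0},{"travel":[-195,178,8],"roll":0}]'
python3 -c "
from h import *
st();go(.635,-.125,.046)"
```

```text
t: 38.55
tcp_pos: [0.6317, -0.1241, 0.1495]
tcp_rot: [0.015, 0.707, 0.707, 0.017]
ft_force: [0.2, -0.1, -1.0]
opening: 0.0344
38.55 tcp [ 0.6317 -0.1241  0.1495] tilt [0.046 0.003] F [ 0.18 -0.09 -1.01] op 0.0344 j6 -0.32
travel [ -1.2  -1.4 103.6] roll 0.0001 rows 1.6574071699224027
```

```bash

python3 -m inch '[{"travel":[-1,-1,30],"roll":0},{"travel":[-1,-1,60],"roll":0},{"travel":[-1,-1.5,85],"roll":0},{"travel":[-1,-1.5,97],"roll":0},{"travel":[-1,-1.5,102],"roll":0},{"travel":[-1,-1.5,105],"roll":0},{"travel":[-1,-1.5,107],"roll":0},{"travel":[-1,-1.5,108],"roll":0},{"travel":[-1,-1.5,108],"roll":0}]'
python3 -c "
from h import *
st()"
```

```text
t: 39.67
tcp_pos: [0.6353, -0.1249, 0.0421]
tcp_rot: [0.015, 0.707, 0.707, 0.017]
ft_force: [-0.3, 0.2, 2.8]
opening: 0.0349
39.67 tcp [ 0.6353 -0.1249  0.0421] tilt [0.046 0.003] F [-0.32  0.17  2.77] op 0.0349 j6 -0.32
```

```bash

python3 -m inch '[{"travel":[0,0,0.7],"roll":0},{"travel":[0,0,1.2],"roll":0},{"travel":[0,0,1.2],"roll":0}]'
python3 -m inch '[{"travel":[0,0,-0.5],"roll":0},{"travel":[0,0,-0.5],"roll":0},{"travel":[0,0,-0.5],"roll":0},{"travel":[0,0,-0.5],"roll":0},{"travel":[0,0,-30],"roll":0},{"travel":[0,0,-70],"roll":0},{"travel":[0,0,-90],"roll":0},{"travel":[0,0,-90],"roll":0}]' 0.33
python3 -c "
from h import *
st();go(.4455,-.0313,.13)"
```

```text
t: 40.05
tcp_pos: [0.6354, -0.125, 0.042]
tcp_rot: [0.016, 0.707, 0.707, 0.017]
ft_force: [-3.6, 0.9, 11.2]
opening: 0.0347
t: 41.05
tcp_pos: [0.6317, -0.1254, 0.1333]
tcp_rot: [0.017, 0.707, 0.707, 0.018]
ft_force: [0.3, 0.5, -0.5]
opening: 0.0573
41.05 tcp [ 0.6317 -0.1254  0.1333] tilt [0.049 0.002] F [ 0.33  0.51 -0.52] op 0.0573 j6 -0.32
travel [  94.1 -186.1   -5.8] roll 0.0 rows 3.33813217136706
```

```bash

python3 -m inch '[{"travel":[25,-50,-6],"roll":0},{"travel":[52,-102,-6],"roll":0},{"travel":[78,-154,-6],"roll":0},{"travel":[90,-177,-6],"roll":0},{"travel":[94,-186,-6],"roll":0},{"travel":[94,-186,-6],"roll":0},{"travel":[94,-186,-6],"roll":0}]'
python3 -c "
from h import *
st();go(.4478,-.0313,.04);i=bot.capture('scene')
crop(i,210,110,180,130,4.4,'pics/b5.png')"
```

```text
t: 41.92
tcp_pos: [0.4466, -0.0318, 0.13]
tcp_rot: [0.017, 0.707, 0.707, 0.018]
ft_force: [0.3, -0.0, -0.7]
opening: 0.0573
41.92 tcp [ 0.4466 -0.0318  0.13  ] tilt [0.05  0.001] F [ 0.29 -0.03 -0.66] op 0.0573 j6 -0.24
travel [ 0.4 -3.3 89.9] roll -0.0003 rows 1.439758585369669
```

View pics/b5.png

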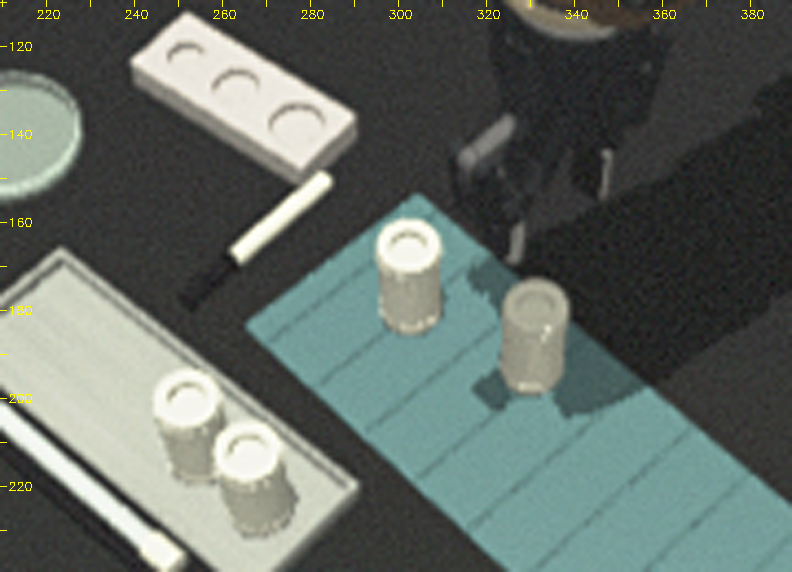

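```bash

python3 -m inch '[{"travel":[0,-1,25],"roll":0},{"travel":[0.5,-2,50],"roll":0},{"travel":[0.5,-3.3,75],"roll":0},{"travel":[0.5,-3.3,90],"roll":0},{"travel":[0.5,-3.3,90],"roll":0},{"travel":[0.5,-3.3,90],"roll":0}]'
python3 -m inch '[{"travel":[0,0,0],"roll":0},{"travel":[0,0,0],"roll":0},{"travel":[0,0,0],"roll":0},{"travel":[0,0,0],"roll":0},{"travel":[0,0,0],"roll":0},{"travel":[0,0,-20],"roll":0},{"travel":[0,0,-60],"roll":0},{"travel":[0,0,-100],"roll":0},{"travel":[0,0,-110],"roll":0},{"travel":[0,0,-110],"roll":0}]' 1 60
python3 -c "
from h import *
st();go(.637,-.175,.15)"
```

```text
t: 42.72
tcp_pos: [0.4481, -0.0314, 0.0402]
tcp_rot: [0.017, 0.707, 0.707, 0.018]
ft_force: [-1.2, 0.1, -0.3]
opening: 0.0573
t: 43.98
tcp_pos: [0.4427, -0.0316, 0.1503]
tcp_rot: [0.018, 0.707, 0.707, 0.019]
ft_force: [0.0, -0.5, -1.8]
opening: 0.0358
43.98 tcp [ 0.4427 -0.0316  0.1503] tilt [0.051 0.001] F [ 0.01 -0.45 -1.8 ] op 0.0358 j6 -0.24
travel [-143.3  194.1   10.1] roll -0.0005 rows 3.8643998418732703
```

```bash

python3 -m inch '[{"travel":[-25,35,2],"roll":0},{"travel":[-60,80,4],"roll":0},{"travel":[-95,130,7],"roll":0},{"travel":[-125,170,9],"roll":0},{"travel":[-138,187,10],"roll":0},{"travel":[-143,194,10],"roll":0},{"travel":[-143,194,10],"roll":0},{"travel":[-143,194,10],"roll":0}]'
python3 -c "
from h import *
st();go(.639,-.175,.042)"
```

```text
t: 44.98
tcp_pos: [0.6362, -0.1739, 0.1498]
tcp_rot: [0.017, 0.707, 0.707, 0.018]
ft_force: [-0.6, 0.6, -0.8]
opening: 0.0354
44.98 tcp [ 0.6362 -0.1739  0.1498] tilt [0.051 0.001] F [-0.58  0.56 -0.82] op 0.0354 j6 -0.39
travel [ -1.2  -2.6 107.9] roll -0.0 rows 1.7262513817670448
```

```bash

python3 -m inch '[{"travel":[-1,-1,30],"roll":0},{"travel":[-1,-2,60],"roll":0},{"travel":[-1,-2.5,85],"roll":0},{"travel":[-1,-2.5,98],"roll":0},{"travel":[-1,-2.5,103],"roll":0},{"travel":[-1,-2.5,105],"roll":0},{"travel":[-1,-2.5,107],"roll":0},{"travel":[-1,-2.5,108.5],"roll":0},{"travel":[-1,-2.5,108.5],"roll":0}]'
python3 -m inch '[{"travel":[0,0,0.5],"roll":0},{"travel":[0,0,0.5],"roll":0}]'
```

```text
t: 46.1
tcp_pos: [0.6395, -0.1749, 0.0425]
tcp_rot: [0.018, 0.707, 0.707, 0.019]
ft_force: [-1.6, 1.5, 5.8]
opening: 0.0356
t: 46.35
tcp_pos: [0.6397, -0.1749, 0.0425]
tcp_rot: [0.018, 0.707, 0.707, 0.019]
ft_force: [-0.9, 0.3, 4.2]
opening: 0.0359
```

```bash

python3 -m inch '[{"travel":[0,0,0],"roll":0},{"travel":[0,0,0],"roll":0},{"travel":[0,0,0],"roll":0},{"travel":[0,0,0],"roll":0},{"travel":[0,0,-30],"roll":0},{"travel":[0,0,-70],"roll":0},{"travel":[0,0,-90],"roll":0},{"travel":[0,0,-90],"roll":0},{"travel":[0,0,-90],"roll":0}]' 0.33
python3 -c "
from h import *
st();go(.4685,-.114,.13)"
```

```text
t: 47.48
tcp_pos: [0.6346, -0.1748, 0.1313]
tcp_rot: [0.018, 0.707, 0.707, 0.019]
ft_force: [-0.7, -0.9, 0.2]
opening: 0.0572
47.48 tcp [ 0.6346 -0.1748  0.1313] tilt [0.051 0.001] F [-0.71 -0.94  0.2 ] op 0.0572 j6 -0.39
travel [  60.8 -165.9   -7.1] roll -0.0001 rows 2.8300043899890563
```

```bash

python3 -m inch '[{"travel":[18,-50,-7],"roll":0},{"travel":[37,-100,-7],"roll":0},{"travel":[54,-147,-7],"roll":0},{"travel":[61,-164,-7],"roll":0},{"travel":[61,-166,-7],"roll":0},{"travel":[61,-166,-7],"roll":0}]'
python3 -c "
from h import *
st();go(.4720,-.114,.04);i=bot.capture('scene')
crop(i,210,90,180,130,4.4,'pics/b6.png')"
```

```text
t: 48.22
tcp_pos: [0.4691, -0.1142, 0.1295]
tcp_rot: [0.018, 0.707, 0.707, 0.019]
ft_force: [1.2, -0.5, 0.2]
opening: 0.0569
48.23 tcp [ 0.4691 -0.1142  0.1295] tilt [0.051 0.001] F [ 1.22 -0.46  0.16] op 0.0569 j6 -0.41
travel [ 0.  -1.7 89.6] roll -0.0002 rows 1.433106590453964
```

View pics/b6.png

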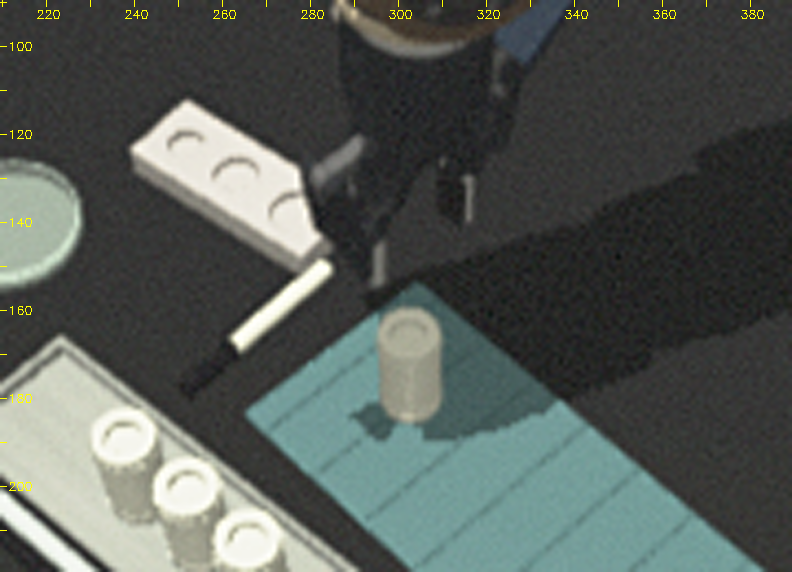

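```bash

python3 -m inch '[{"travel":[0,-0.5,25],"roll":0},{"travel":[0,-1,50],"roll":0},{"travel":[0,-1.7,75],"roll":0},{"travel":[0,-1.7,90],"roll":0},{"travel":[0,-1.7,90],"roll":0},{"travel":[0,-1.7,90],"roll":0}]'
python3 -m inch '[{"travel":[0,0,0],"roll":0},{"travel":[0,0,0],"roll":0},{"travel":[0,0,0],"roll":0},{"travel":[0,0,0],"roll":0},{"travel":[0,0,0],"roll":0},{"travel":[0,0,-20],"roll":0},{"travel":[0,0,-60],"roll":0},{"travel":[0,0,-100],"roll":0},{"travel":[0,0,-110],"roll":0},{"travel":[0,0,-110],"roll":0}]' 1 60
python3 -c "
from h import *
st();go(.641,-.225,.15)"
```

```text
t: 49.02
tcp_pos: [0.4726, -0.1143, 0.0401]
tcp_rot: [0.018, 0.707, 0.707, 0.019]
ft_force: [0.4, 0.1, -0.3]
opening: 0.0576
t: 50.28
tcp_pos: [0.4669, -0.1144, 0.1502]
tcp_rot: [0.019, 0.707, 0.707, 0.019]
ft_force: [-0.9, 0.2, -1.9]
opening: 0.0353
50.27 tcp [ 0.4669 -0.1144  0.1502] tilt [0.053 0.   ] F [-0.94  0.16 -1.92] op 0.0353 j6 -0.41
travel [-110.6  173.8    9.4] roll -0.0002 rows 3.2999699451256004
```

```bash

python3 -m inch '[{"travel":[-25,40,2],"roll":0},{"travel":[-55,87,5],"roll":0},{"travel":[-85,134,7],"roll":0},{"travel":[-104,163,9],"roll":0},{"travel":[-110,174,9],"roll":0},{"travel":[-110,174,9],"roll":0},{"travel":[-110,174,9],"roll":0}]'
python3 -c "
from h import *
st();go(.642,-.225,.042)"
```

```text
t: 51.15
tcp_pos: [0.6401, -0.2236, 0.15]
tcp_rot: [0.018, 0.707, 0.707, 0.019]
ft_force: [-0.4, -0.1, -0.6]
opening: 0.0351
51.15 tcp [ 0.6401 -0.2236  0.15  ] tilt [0.052 0.001] F [-0.4  -0.11 -0.57] op 0.0351 j6 -0.46
travel [ -1.5  -3.8 108. ] roll 0.0002 rows 1.7288544255524008
```

```bash

python3 -m inch '[{"travel":[-1,-1,30],"roll":0},{"travel":[-1,-2,60],"roll":0},{"travel":[-1,-3.5,85],"roll":0},{"travel":[-1,-3.5,98],"roll":0},{"travel":[-1,-3.5,103],"roll":0},{"travel":[-1,-3.5,105],"roll":0},{"travel":[-1,-3.5,107],"roll":0},{"travel":[-1,-3.5,108.5],"roll":0},{"travel":[-1,-3.5,108.5],"roll":0}]'
python3 -m inch '[{"travel":[0,0,0.3],"roll":0},{"travel":[0,0,0.3],"roll":0}]'

```

```text
t: 52.28
tcp_pos: [0.6425, -0.2246, 0.0424]
tcp_rot: [0.018, 0.707, 0.707, 0.019]
ft_force: [-1.9, 1.6, 4.6]
opening: 0.0356
t: 52.52
tcp_pos: [0.6427, -0.2247, 0.0425]
tcp_rot: [0.019, 0.707, 0.707, 0.019]
ft_force: [-1.3, 0.2, 3.1]
opening: 0.0357
```

```bash

python3 -m inch '[{"travel":[0,0,0],"roll":0},{"travel":[0,0,0],"roll":0},{"travel":[0,0,0],"roll":0},{"travel":[0,0,0],"roll":0},{"travel":[0,0,-30],"roll":0},{"travel":[0,0,-70],"roll":0},{"travel":[0,0,-120],"roll":0},{"travel":[0,0,-140],"roll":0},{"travel":[0,0,-140],"roll":0}]' 0.33
python3 -c "
from h import *
st();go(.55,.385,.20);i=bot.capture('scene');j=bot.capture('top')
cv2.imwrite('pics/s7.png',i);cv2.imwrite('pics/t7.png',j)"
```

```text
t: 53.65
tcp_pos: [0.6356, -0.225, 0.1838]
tcp_rot: [0.02, 0.707, 0.707, 0.019]
ft_force: [0.3, 0.1, 0.1]
opening: 0.0574
53.65 tcp [ 0.6356 -0.225   0.1838] tilt [ 0.056 -0.001] F [0.26 0.09 0.06] op 0.0574 j6 -0.46
travel [610.  -84.5 -21.5] roll 0.0001 rows 9.858561282013552
```

View pics/s7.png

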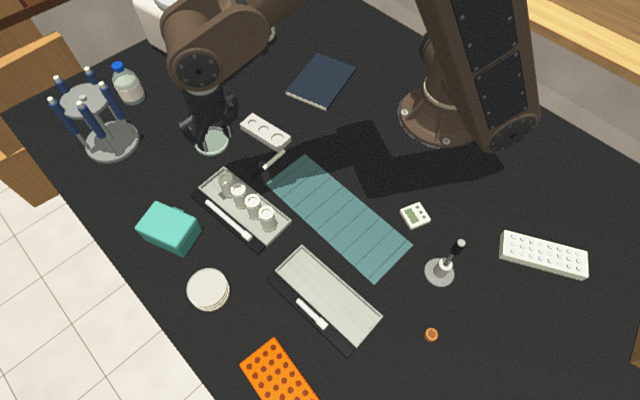

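View pics/t7.png

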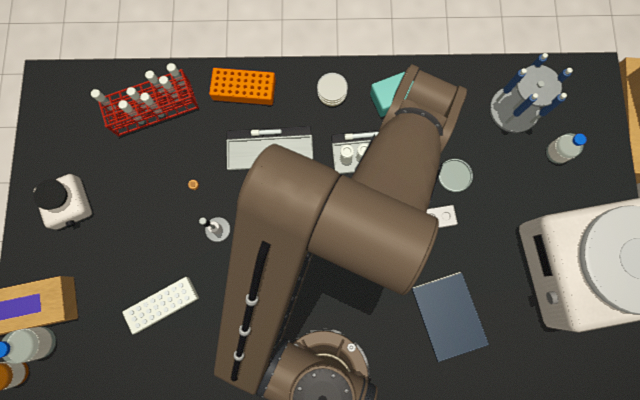

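```bash
python3 - <<'E'
from h import *
i=cv2.imread('pics/s7.png');j=cv2.imread('pics/t7.png')
a=i[315:355,410:455];b=j[168:200,175:210]
for nm,im,ox,oy,n in(("scene",i,410,315,1),("top",j,175,168,1)):
    c=im[oy:oy+40,ox:ox+45].astype(int);m=((c[:,:,2]-c[:,:,0])>50).astype(np.uint8)
    k,l,st_,ce=cv2.connectedComponentsWithStats(m);q=1+np.argmax(st_[1:,4]);print(nm,st_[q],ce[q]+[ox,oy])
    u,v=ce[q]+[ox,oy];print(at(nm,u,v,.018),at(nm,u,v,.009))
crop(i,410,315,45,40,12,'pics/c_s.png');crop(j,175,168,45,40,12,'pics/c_t.png')
E
```

```text
scene [ 14  13  14  14 158] [430.70886076 334.34810127]
[0.5539 0.3841 0.018 ] [0.5507 0.3845 0.009 ]
top [13 12 11 10 88] [192.875      184.35227273]
[0.5516 0.385  0.018 ] [0.5538 0.3877 0.009 ]
```

View pics/c_s.png

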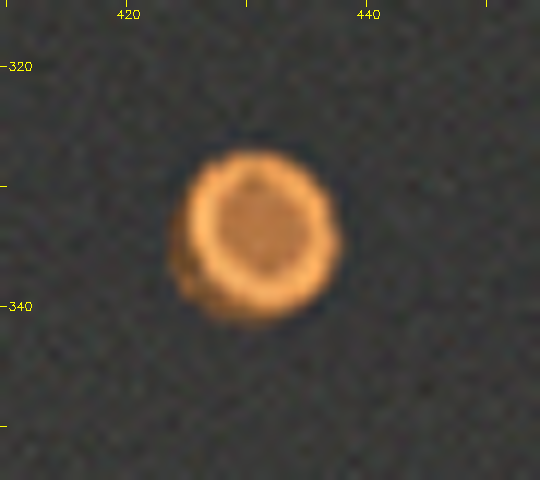

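View pics/c_t.png

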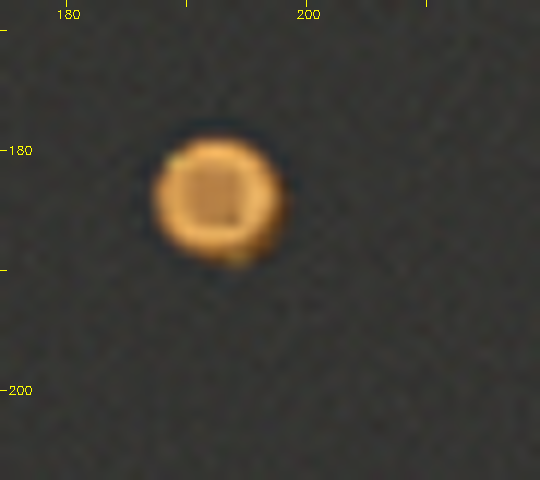

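```bash
python3 - <<'E'
from h import *
print(at("scene",431.4,333.9,.018),at("top",192.5,183.9,.018),tri([("scene",431.4,333.9),("top",192.5,183.9)]))
go(.547,.385,.12)
E
python3 -m inch '[{"travel":[60,-8,0],"roll":0},{"travel":[120,-16,0],"roll":0},{"travel":[182,-25,0],"roll":0},{"travel":[244,-34,0],"roll":0},{"travel":[306,-43,0],"roll":0},{"travel":[368,-52,0],"roll":0},{"travel":[430,-61,10],"roll":0},{"travel":[492,-70,20],"roll":0},{"travel":[550,-78,30],"roll":0},{"travel":[590,-83,40],"roll":0}]'
python3 - <<'E'
from h import *
st();go(.550,.3855,.06);i=bot.capture('scene')
crop(i,390,290,100,80,7,'pics/c1.png')
E
```

```text
[0.552  0.3845 0.018 ] [0.553  0.3862 0.018 ] [0.55263612 0.38491709 0.02045159]
travel [609.5 -90.9  57.1] roll 0.0002 rows 9.90252600720993
t: 55.0
tcp_pos: [0.5526, 0.3678, 0.1351]
tcp_rot: [0.018, 0.706, 0.708, 0.018]
ft_force: [0.2, -0.3, 0.7]
opening: 0.0572
55.0 tcp [0.5526 0.3678 0.1351] tilt [ 0.05 -0.  ] F [ 0.23 -0.27  0.67] op 0.0572 j6 0.51
travel [17.7 -6.3 74.9] roll 0.0018 rows 1.235624545040628
```

View pics/c1.png

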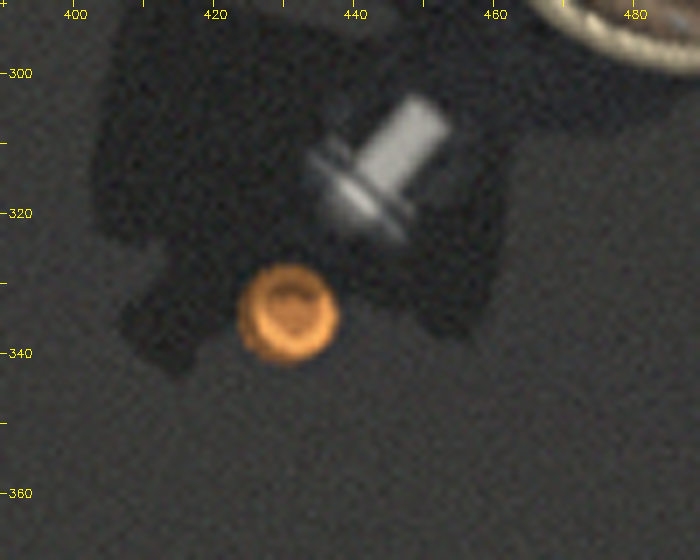

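```bash

python3 -m inch '[{"travel":[10,-4,30],"roll":0.002},{"travel":[17,-6,55],"roll":0.002},{"travel":[17.5,-6,75],"roll":0.002},{"travel":[17.5,-6,75],"roll":0.002},{"travel":[17.5,-6,75],"roll":0.002}]'
python3 - <<'E'
from h import *
st();go(.5527,.3853,.007);i=bot.capture('scene')
crop(i,390,290,100,80,7,'pics/c2.png')
E
```

```text
t: 55.68
tcp_pos: [0.5496, 0.3883, 0.059]
tcp_rot: [0.017, 0.707, 0.707, 0.018]
ft_force: [-0.0, 0.6, 0.9]
opening: 0.0575
55.67 tcp [0.5496 0.3883 0.059 ] tilt [0.049 0.001] F [-0.01  0.58  0.93] op 0.0575 j6 0.55
travel [-3.   0.6 52.1] roll 0.0009 rows 0.8355262742806411
```

View pics/c2.png

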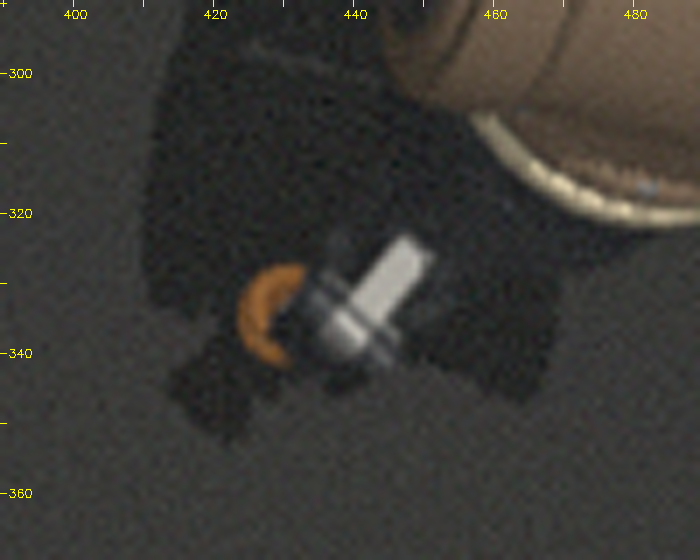

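```bash

python3 -m inch '[{"travel":[-3,0.5,15],"roll":0},{"travel":[-3,0.5,30],"roll":0},{"travel":[-3,0.5,42],"roll":0},{"travel":[-3,0.5,48],"roll":0},{"travel":[-3,0.5,52],"roll":0},{"travel":[-3,0.5,52],"roll":0}]'

```

```text
t: 56.48
tcp_pos: [0.5527, 0.3855, 0.0074]
tcp_rot: [0.017, 0.707, 0.707, 0.018]
ft_force: [-0.6, -0.1, -0.3]
opening: 0.057
```

```bash

python3 -m inch '[{"travel":[0,0,0],"roll":0},{"travel":[0,0,0],"roll":0},{"travel":[0,0,0],"roll":0},{"travel":[0,0,0],"roll":0},{"travel":[0,0,0],"roll":0},{"travel":[0,0,0],"roll":0}]' 1 30
python3 - <<'E'
from h import *
st()
E
```

```text
t: 57.22
tcp_pos: [0.5527, 0.3855, 0.0074]
tcp_rot: [0.017, 0.707, 0.707, 0.018]
ft_force: [0.3, 0.2, -0.1]
opening: 0.0002
57.23 tcp [0.5527 0.3855 0.0074] tilt [0.05  0.001] F [ 0.27  0.17 -0.15] op 0.0002 j6 0.55
```

```bash

python3 - <<'E'
from h import *
i=bot.capture('scene');cv2.imwrite('pics/s8.png',i);cv2.imwrite('pics/t8.png',bot.capture('top'))
E
python3 -m inch '[{"travel":[0,0,-60],"roll":0},{"travel":[0,0,-100],"roll":0},{"travel":[0,0,-100],"roll":0}]' 0.33
python3 - <<'E'
from h import *
st();i=bot.capture('scene');cv2.imwrite('pics/s9.png',i);cv2.imwrite('pics/t9.png',bot.capture('top'))
E
```

```text
t: 57.7
tcp_pos: [0.5489, 0.3861, 0.1107]
tcp_rot: [0.018, 0.706, 0.707, 0.021]
ft_force: [-0.4, -0.6, -0.6]
opening: 0.0545
57.7 tcp [0.5489 0.3861 0.1107] tilt [0.055 0.004] F [-0.35 -0.61 -0.59] op 0.0545 j6 0.54
```

View pics/s8.png

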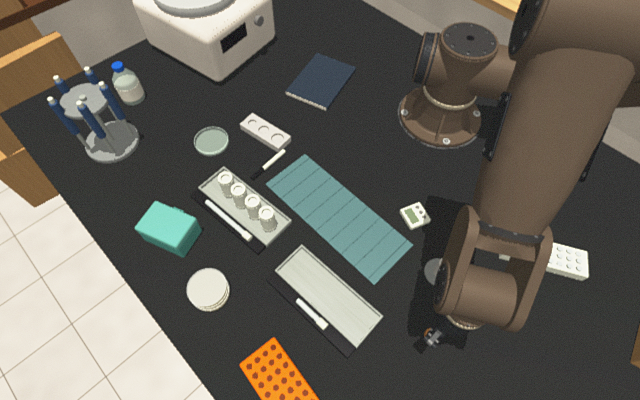

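View pics/s9.png

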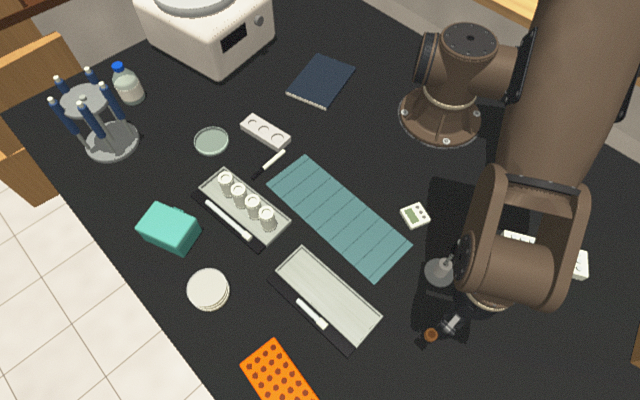

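```bash

python3 - <<'E'
from h import *
i=cv2.imread('pics/s9.png');crop(i,400,310,65,45,12,'pics/c3.png')
j=cv2.imread('pics/t9.png');crop(j,160,160,70,45,11,'pics/c4.png')
E
```

```text
(no output)
```

View pics/c3.png

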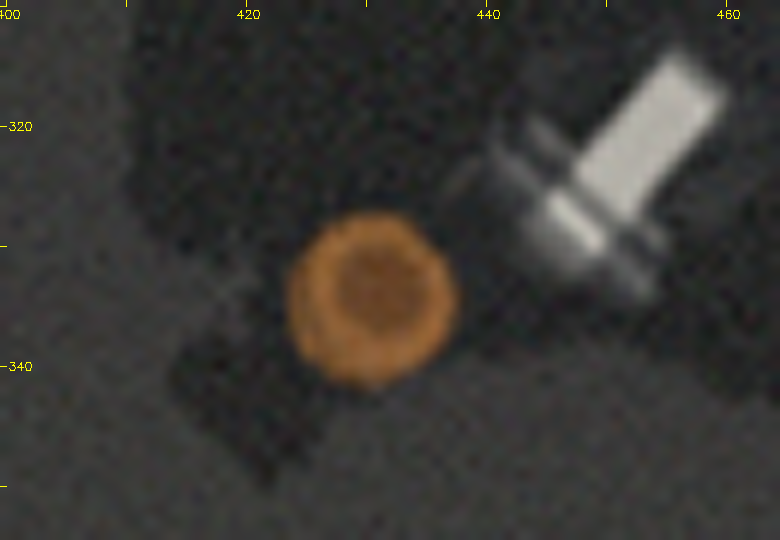

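View pics/c4.png

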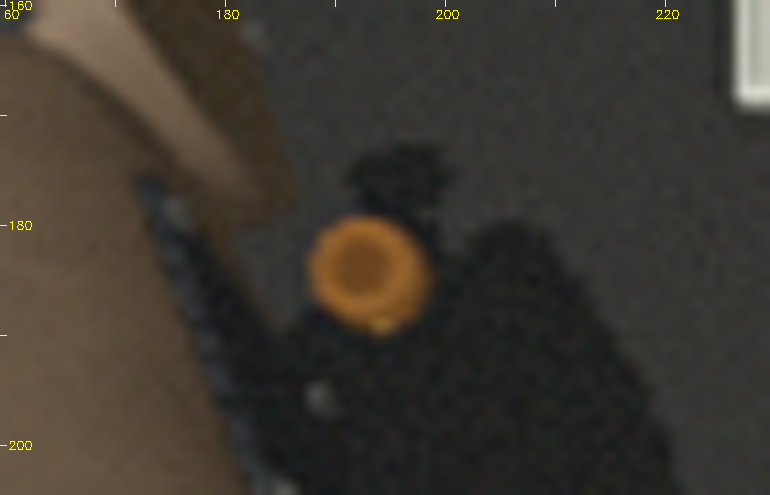

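```bash

python3 - <<'E'
from h import *
i=cv2.imread('pics/s8.png');crop(i,400,300,65,55,12,'pics/c5.png')
print(proj('scene',(.5527,.3855,.0074)),proj('scene',(.5527,.3855,.018)),proj('scene',(.5517,.3855,.0264)))
E
```

```text
[430.3 335.5] [431.6 334.4] [432.8 333.3]
```

View pics/c5.png

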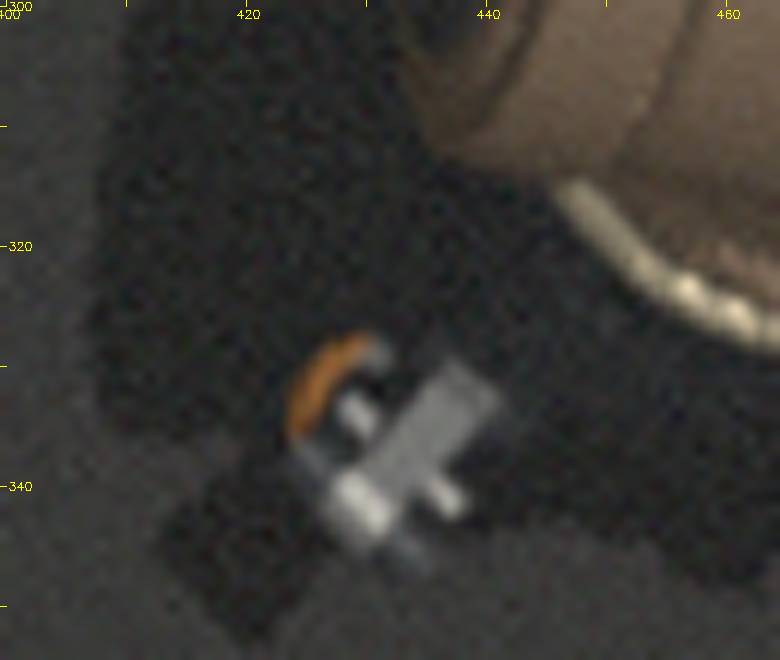

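```bash

python3 - <<'E'
from h import *
print(proj('scene',(.4135,.309,.181)),proj('scene',(.4128,.3088,.1955)))
print(proj('scene',(.5489,.3861,.1107)))
i=cv2.imread('pics/s9.png');crop(i,400,290,100,70,8,'pics/c6.png')
E
```

```text
[463.5 240.5] [466.  237.2]
[444.9 323.3]
```

View pics/c6.png

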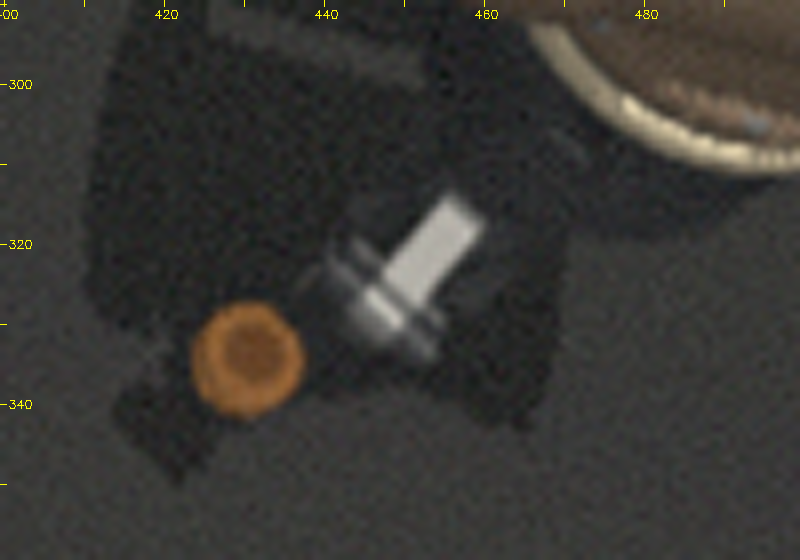

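```bash

python3 - <<'E'
from h import *
T=[((.4135,.309,.181),(468.8,231.9)),((.4128,.3088,.1955),(395+540/7-.5,190+255/7-.5)),((.5527,.3855,.0074),(400+360/12-.5,300+500/12-.5)),((.5489,.3861,.1107),(400+390/8-.5,290+305/8-.5)),((.5526,.3678,.1351),(390+365/7-.5,290+200/7-.5))]
def f(d,idx):return np.concatenate([proj('scene',np.array(T[k][0])+d)-T[k][1] for k in idx])
for idx in([0,1],[2],[3],[4],[0,1,3],[0,1,3,4]):
    r=least_squares(f,[0.03,0,.08],args=(idx,));print(idx,r.x.round(3),r.fun.round(1))
for z in (0,.01):print(proj('scene',(.5527,.3855,.0074+z)),proj('scene',(.5627,.3855,.0074)),proj('scene',(.5527,.3955,.0074)))
E
```

```text
[0, 1] [0.03 0.   0.08] [-0.5  0.7 -0.4  2.8]
[2] [0.03 0.   0.08] [ 1.9 -3.5]
[3] [0.03 0.   0.08] [-0.6 -3.2]
[4] [0.03 0.   0.08] [ 0.4 -3.1]
[0, 1, 3] [0.03 0.   0.08] [-0.5  0.7 -0.4  2.8 -0.6 -3.2]
[0, 1, 3, 4] [0.03 0.   0.08] [-0.5  0.7 -0.4  2.8 -0.6 -3.2  0.4 -3.1]
[430.3 335.5] [427.6 338.7] [433.9 338.8]
[431.5 334.5] [427.6 338.7] [433.9 338.8]
```

```bash

python3 - <<'E'
from h import *
go(.5525,.3848,.007)
E
python3 -m inch '[{"travel":[-1,0,30],"roll":0},{"travel":[-1,-1,60],"roll":0},{"travel":[-1,-1.5,85],"roll":0},{"travel":[-1,-1.5,100],"roll":0},{"travel":[-1,-1.5,104],"roll":0},{"travel":[-1,-1.5,104],"roll":0}]' 0.45
python3 - <<'E'
from h import *
st();i=bot.capture('scene');crop(i,400,300,65,55,12,'pics/c7.png')
E
```

```text
travel [-6.000e-01 -1.000e-01  1.003e+02] roll 0.001 rows 1.604978842847894
t: 58.55
tcp_pos: [0.5514, 0.3844, 0.0033]
tcp_rot: [0.017, 0.707, 0.707, 0.018]
ft_force: [-0.2, 1.1, 0.7]
opening: 0.0472
58.55 tcp [0.5514 0.3844 0.0033] tilt [0.05  0.001] F [-0.19  1.06  0.75] op 0.0472 j6 0.55
```

View pics/c7.png

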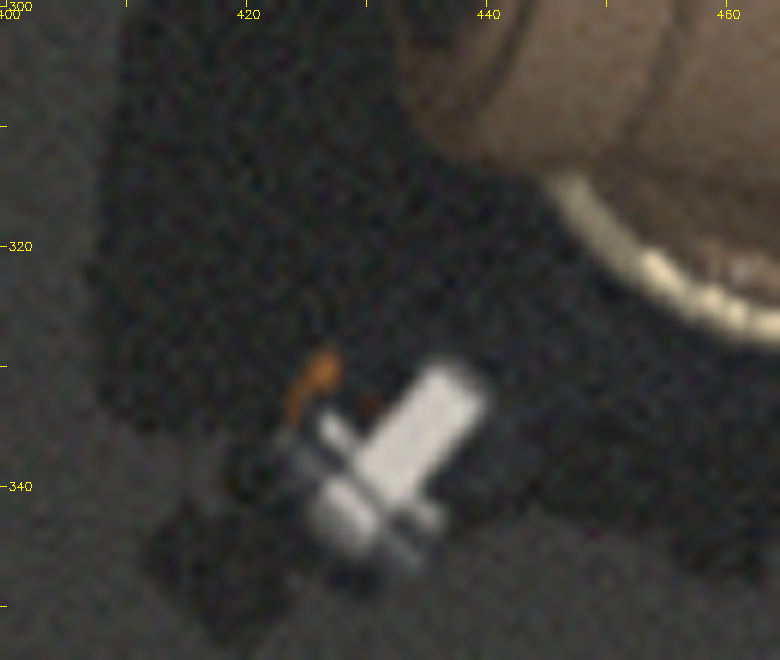

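```bash

python3 -m inch '[{"travel":[0,0,0],"roll":0},{"travel":[0,0,0],"roll":0},{"travel":[0,0,0],"roll":0}]' 0.65 30
python3 -m inch '[{"travel":[0,0,0],"roll":0},{"travel":[0,0,0],"roll":0},{"travel":[0,0,0],"roll":0}]' 0.8 30
python3 - <<'E'
from h import *
st();i=bot.capture('scene');crop(i,400,300,65,55,12,'pics/c8.png')
E
```

```text
t: 58.98
tcp_pos: [0.5517, 0.3846, 0.0042]
tcp_rot: [0.017, 0.707, 0.707, 0.019]
ft_force: [-0.4, -0.3, -0.2]
opening: 0.03
t: 59.35
tcp_pos: [0.5516, 0.3846, 0.0042]
tcp_rot: [0.017, 0.707, 0.707, 0.019]
ft_force: [0.6, -0.5, 0.5]
opening: 0.017
59.35 tcp [0.5516 0.3846 0.0042] tilt [0.051 0.002] F [ 0.6  -0.53  0.49] op 0.017 j6 0.55
```

View pics/c8.png

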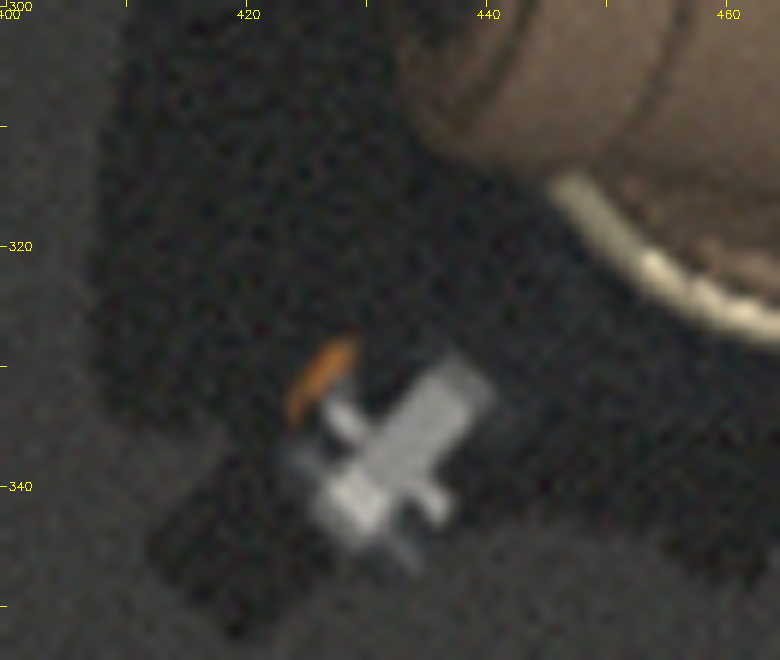

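```bash

python3 -m inch '[{"travel":[0,0,0],"roll":0},{"travel":[0,0,0],"roll":0},{"travel":[0,0,1],"roll":0},{"travel":[0,0,2],"roll":0},{"travel":[0,0,3],"roll":0},{"travel":[0,0,4],"roll":0},{"travel":[0,0,4],"roll":0}]' 0.45 30
python3 -m inch '[{"travel":[0,0,1],"roll":0},{"travel":[0,0,2],"roll":0},{"travel":[0,0,2],"roll":0}]' 

```

```text
t: 60.28
tcp_pos: [0.5518, 0.3846, 0.0]
tcp_rot: [0.017, 0.707, 0.707, 0.018]
ft_force: [-1.0, 0.2, 0.4]
opening: 0.0468
t: 60.65
tcp_pos: [0.5519, 0.3846, -0.002]
tcp_rot: [0.017, 0.707, 0.707, 0.018]
ft_force: [0.1, 0.4, -0.2]
opening: 0.0469
```

```bash

python3 -m inch '[{"travel":[0,0,1],"roll":0},{"travel":[0,0,2],"roll":0},{"travel":[0,0,2],"roll":0}]' 
python3 -m inch '[{"travel":[0,0,1],"roll":0},{"travel":[0,0,2],"roll":0},{"travel":[0,0,2],"roll":0}]' 
python3 -m inch '[{"travel":[0,0,1],"roll":0},{"travel":[0,0,2],"roll":0},{"travel":[0,0,2],"roll":0}]' 

```

```text
t: 61.02
tcp_pos: [0.5519, 0.3845, -0.0042]
tcp_rot: [0.017, 0.707, 0.707, 0.018]
ft_force: [-0.6, -0.7, -0.4]
opening: 0.047
t: 61.4
tcp_pos: [0.552, 0.3845, -0.0063]
tcp_rot: [0.017, 0.707, 0.707, 0.018]
ft_force: [-0.1, -0.2, 0.8]
opening: 0.0469
t: 61.78
tcp_pos: [0.5521, 0.3845, -0.0084]
tcp_rot: [0.017, 0.707, 0.707, 0.018]
ft_force: [0.6, 0.4, 0.4]
opening: 0.0468
```

```bash

python3 -m inch '[{"travel":[0,0,1],"roll":0},{"travel":[0,0,2],"roll":0},{"travel":[0,0,2],"roll":0}]' 
python3 -m inch '[{"travel":[0,0,1],"roll":0},{"travel":[0,0,2],"roll":0},{"travel":[0,0,2],"roll":0}]' 
python3 - <<'E'
from h import *
st();i=bot.capture('scene');crop(i,400,300,65,55,12,'pics/c9.png')
E
```

```text
t: 62.15
tcp_pos: [0.5521, 0.3845, -0.0105]
tcp_rot: [0.017, 0.707, 0.707, 0.018]
ft_force: [0.1, 0.2, -0.3]
opening: 0.0469
t: 62.52
tcp_pos: [0.5522, 0.3844, -0.0126]
tcp_rot: [0.017, 0.707, 0.707, 0.018]
ft_force: [-0.6, -0.2, 0.9]
opening: 0.0474
62.52 tcp [ 0.5522  0.3844 -0.0126] tilt [0.05  0.001] F [-0.59 -0.23  0.94] op 0.0474 j6 0.55
```

View pics/c9.png

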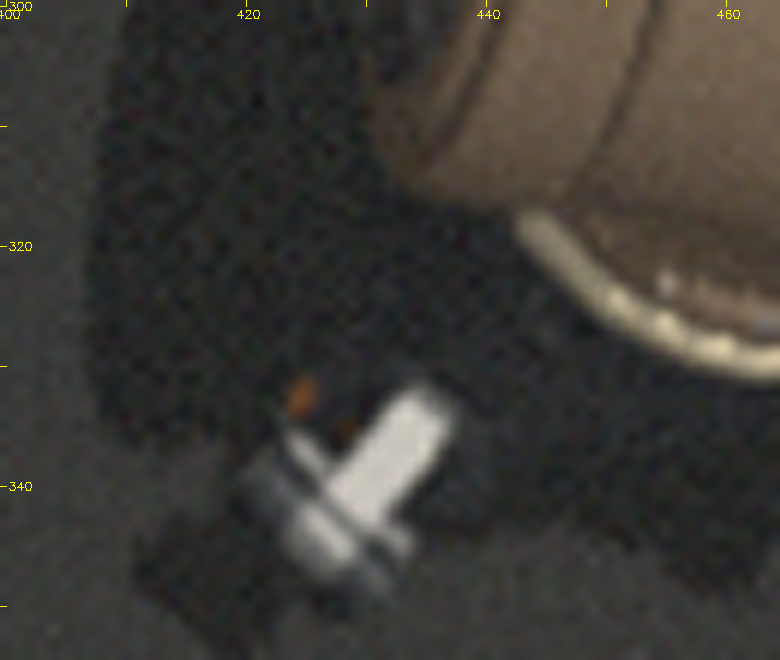

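```bash

python3 -m inch '[{"travel":[0,0,0],"roll":0},{"travel":[0,0,0],"roll":0},{"travel":[0,0,0],"roll":0},{"travel":[0,0,0],"roll":0}]' 0.65 30
python3 -m inch '[{"travel":[0,0,0],"roll":0},{"travel":[0,0,0],"roll":0},{"travel":[0,0,0],"roll":0}]' 0.8 30
python3 - <<'E'
from h import *
st();i=bot.capture('scene');crop(i,400,300,65,55,12,'pics/c10.png')
E
```

```text
t: 63.08
tcp_pos: [0.5522, 0.3845, -0.0125]
tcp_rot: [0.017, 0.707, 0.707, 0.018]
ft_force: [0.2, 0.0, 0.3]
opening: 0.0297
t: 63.45
tcp_pos: [0.5522, 0.3845, -0.0123]
tcp_rot: [0.017, 0.707, 0.707, 0.018]
ft_force: [-1.3, -0.7, 3.9]
opening: 0.0253
63.45 tcp [ 0.5522  0.3845 -0.0123] tilt [0.05  0.001] F [-1.31 -0.71  3.94] op 0.0253 j6 0.55
```

View pics/c10.png

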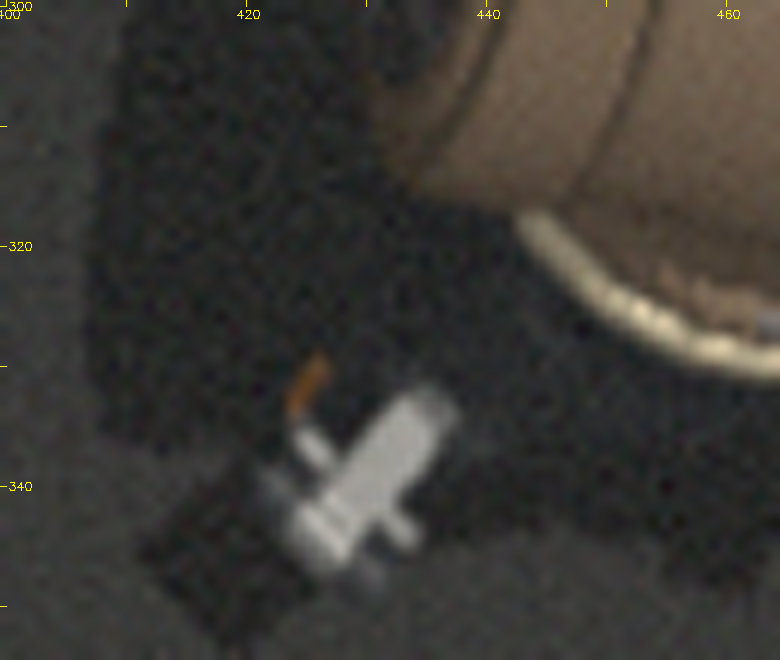

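```bash

python3 -m inch '[{"travel":[0,0,0],"roll":0},{"travel":[0,0,0],"roll":0},{"travel":[0,0,-20],"roll":0},{"travel":[0,0,-60],"roll":0},{"travel":[0,0,-120],"roll":0},{"travel":[0,0,-160],"roll":0},{"travel":[0,0,-160],"roll":0},{"travel":[0,0,-160],"roll":0}]' 1 40
python3 - <<'E'
from h import *
st();i=bot.capture('scene');crop(i,400,260,110,90,7,'pics/c11.png')
go(.46,-.363,.15)
E
```

```text
t: 64.5
tcp_pos: [0.5438, 0.3841, 0.1474]
tcp_rot: [0.017, 0.707, 0.707, 0.018]
ft_force: [0.3, 0.1, -0.9]
opening: 0.0248
64.5 tcp [0.5438 0.3841 0.1474] tilt [0.05  0.001] F [ 0.28  0.06 -0.9 ] op 0.0248 j6 0.54
travel [-746.9  -84.1   -7.7] roll 0.0009 rows 12.02659072290231
```

View pics/c11.png

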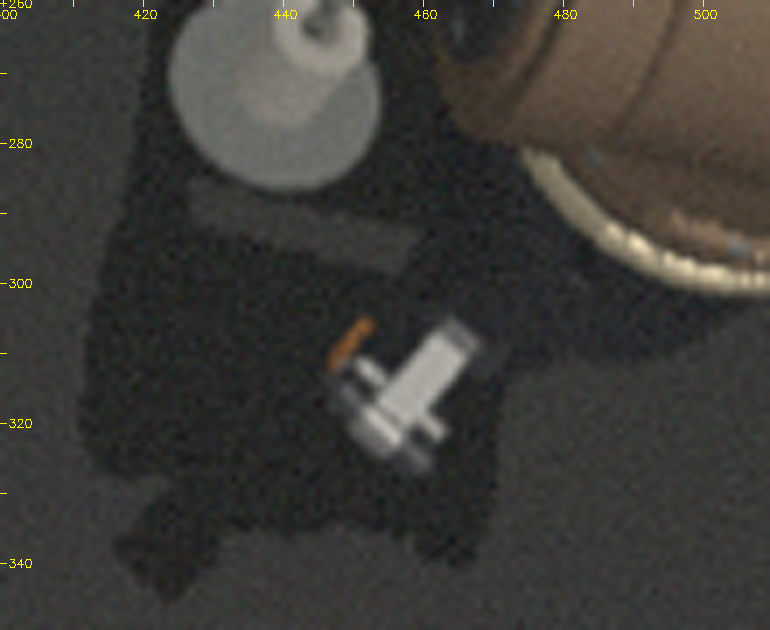

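```bash

python3 -m inch '[{"travel":[-40,0,-10],"roll":0},{"travel":[-100,-5,-20],"roll":0},{"travel":[-162,-10,-20],"roll":0},{"travel":[-224,-16,-20],"roll":0},{"travel":[-286,-24,-20],"roll":0},{"travel":[-348,-32,-20],"roll":0},{"travel":[-410,-40,-20],"roll":0},{"travel":[-472,-48,-20],"roll":0},{"travel":[-534,-56,-20],"roll":0},{"travel":[-590,-64,-20],"roll":0}]'
python3 - <<'E'
from h import *
st();go(.4435,-.3634,.12)
E
```

```text
t: 65.8
tcp_pos: [0.4785, -0.2081, 0.1622]
tcp_rot: [0.016, 0.707, 0.707, 0.017]
ft_force: [0.9, 1.4, -0.3]
opening: 0.0246
65.8 tcp [ 0.4785 -0.2081  0.1622] tilt [0.047 0.001] F [ 0.88  1.45 -0.31] op 0.0246 j6 -0.57
travel [-155.4  -36.9   40.3] roll 0.0004 rows 2.6355909535576374
```

```bash

python3 -m inch '[{"travel":[-40,-10,5],"roll":0},{"travel":[-85,-21,15],"roll":0},{"travel":[-130,-31,30],"roll":0},{"travel":[-150,-36,40],"roll":0},{"travel":[-155,-37,60],"roll":0},{"travel":[-155,-37,80],"roll":0},{"travel":[-155,-37,90],"roll":0},{"travel":[-155,-37,90],"roll":0},{"travel":[-155,-37,90],"roll":0}]'
python3 - <<'E'
from h import *
st();i=bot.capture('scene');crop(i,200,70,110,90,7,'pics/d1.png')
j=bot.capture('top');crop(j,385,160,110,90,7,'pics/d2.png')
print(proj('scene',(.4462,-.3634,.022)),proj('top',(.4462,-.3634,.022)))
E
```

```text
t: 66.92
tcp_pos: [0.4461, -0.3629, 0.0709]
tcp_rot: [0.016, 0.707, 0.707, 0.017]
ft_force: [-1.0, -0.0, 0.0]
opening: 0.0246
66.92 tcp [ 0.4461 -0.3629  0.0709] tilt [0.048 0.001] F [-1.03 -0.05  0.02] op 0.0246 j6 -0.86
[252.1 122.2] [446.2 216. ]
```

View pics/d1.png

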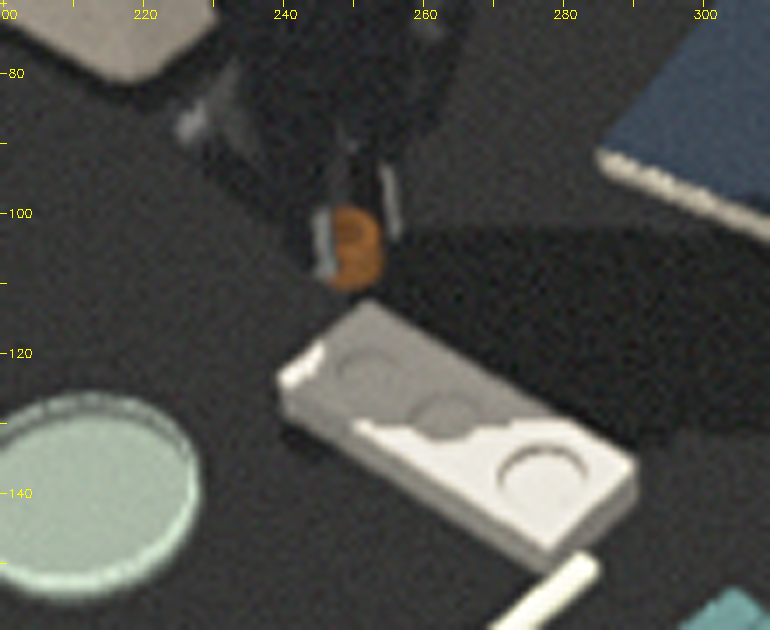

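View pics/d2.png

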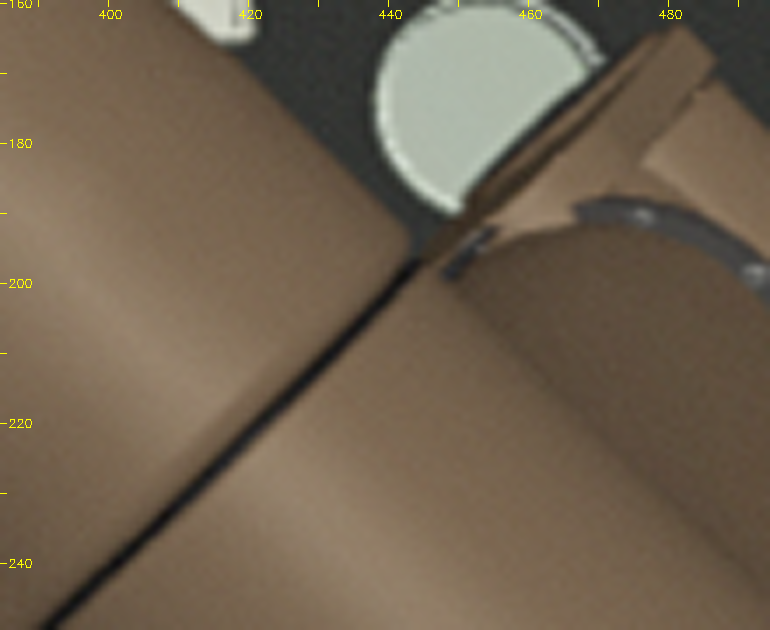

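```bash

python3 - <<'E'
from h import *
i=bot.capture('scene')
k=14;x0,y0=225,90
crop(i,x0,y0,55,40,k,'pics/d3.png')
im=cv2.imread('pics/d3.png')
def ring(c,r,col):
    p=[]
    for a in np.linspace(0,2*np.pi,40):
        u,v=proj('scene',(c[0]+r*np.cos(a),c[1]+r*np.sin(a),c[2]));p.append([(u-x0+.5)*k,(v-y0+.5)*k])
    cv2.polylines(im,[np.array(p,np.int32)],True,col,1)
ring((.445,-.363,.083),.0135,(0,255,0));ring((.444,-.363,.101),.0135,(255,255,0))
for c,r in(((.4462,-.3634,.022),.012),((.4394,-.3188,.022),.015)):ring(c,r,(0,0,255))
cv2.imwrite('pics/d3.png',im)
E
```

```text
(no output)
```

View pics/d3.png

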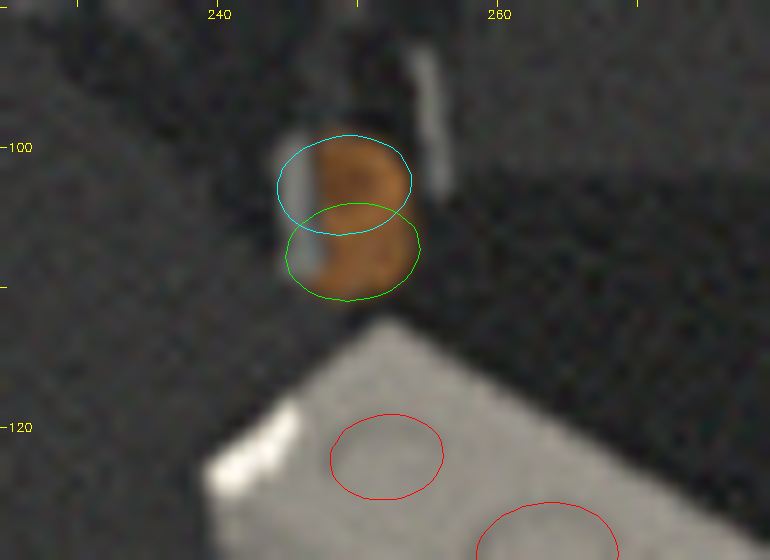

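```bash

python3 -m inch '[{"travel":[-0.4,-0.5,15],"roll":0},{"travel":[-0.4,-1,32],"roll":0},{"travel":[-0.4,-1.7,46],"roll":0},{"travel":[-0.4,-1.7,55],"roll":0},{"travel":[-0.4,-1.7,58],"roll":0},{"travel":[-0.4,-1.7,58],"roll":0}]'
python3 -m inch '[{"travel":[0,0,1],"roll":0},{"travel":[0,0,2],"roll":0},{"travel":[0,0,3],"roll":0},{"travel":[0,0,4],"roll":0},{"travel":[0,0,4],"roll":0},{"travel":[0,0,4],"roll":0}]'
python3 - <<'E'
from h import *
st();i=bot.capture('scene')
k=12;x0,y0=225,95
crop(i,x0,y0,60,45,k,'pics/d4.png')
E
```

```text
t: 67.82
tcp_pos: [0.4471, -0.3634, 0.0129]
tcp_rot: [0.017, 0.707, 0.707, 0.017]
ft_force: [0.5, 0.4, 0.0]
opening: 0.0244
t: 68.58
tcp_pos: [0.4474, -0.3636, 0.0096]
tcp_rot: [0.017, 0.707, 0.707, 0.017]
ft_force: [-1.8, 1.8, 8.0]
opening: 0.0247
68.58 tcp [ 0.4474 -0.3636  0.0096] tilt [0.048 0.   ] F [-1.85  1.77  8.03] op 0.0247 j6 -0.87
```

View pics/d4.png

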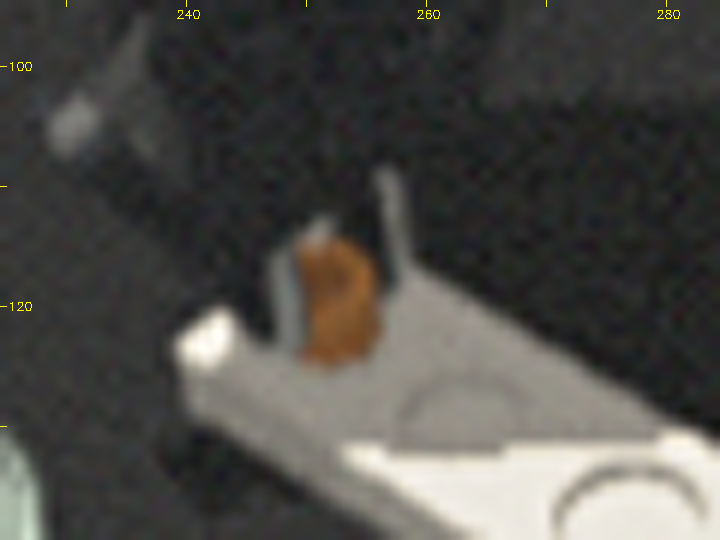

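```bash

python3 -m inch '[{"travel":[0,0,-5],"roll":0},{"travel":[0,0,-15],"roll":0},{"travel":[0,0,-25],"roll":0},{"travel":[0,0,-25],"roll":0}]'
python3 - <<'E'
from h import *
P=[((.4462,-.3634,.022),.012),((.4394,-.3188,.022),.015),((.4315,-.2666,.022),.018)]
def ov(n,img,x0,y0,w,h,k,dxy,out):
    crop(img,x0,y0,w,h,k,out);im=cv2.imread(out)
    for c,r in P:
        p=[]
        for a in np.linspace(0,2*np.pi,48):
            u,v=proj(n,(c[0]+dxy[0]+r*np.cos(a),c[1]+dxy[1]+r*np.sin(a),c[2]));p.append([(u-x0+.5)*k,(v-y0+.5)*k])
        cv2.polylines(im,[np.array(p,np.int32)],True,(0,0,255),1)
    cv2.imwrite(out,im)
ov('scene',cv2.imread('pics/scene0.png'),235,105,65,50,12,(0,0),'pics/e1.png')
ov('top',cv2.imread('pics/top0.png'),398,200,65,35,12,(0.0014,.001),'pics/e2.png')
st()
E
```

```text
t: 69.12
tcp_pos: [0.4464, -0.3639, 0.0356]
tcp_rot: [0.018, 0.707, 0.707, 0.017]
ft_force: [-0.2, 0.1, -1.2]
opening: 0.0247
69.12 tcp [ 0.4464 -0.3639  0.0356] tilt [ 0.049 -0.001] F [-0.22  0.15 -1.22] op 0.0247 j6 -0.87
```

View pics/e1.png

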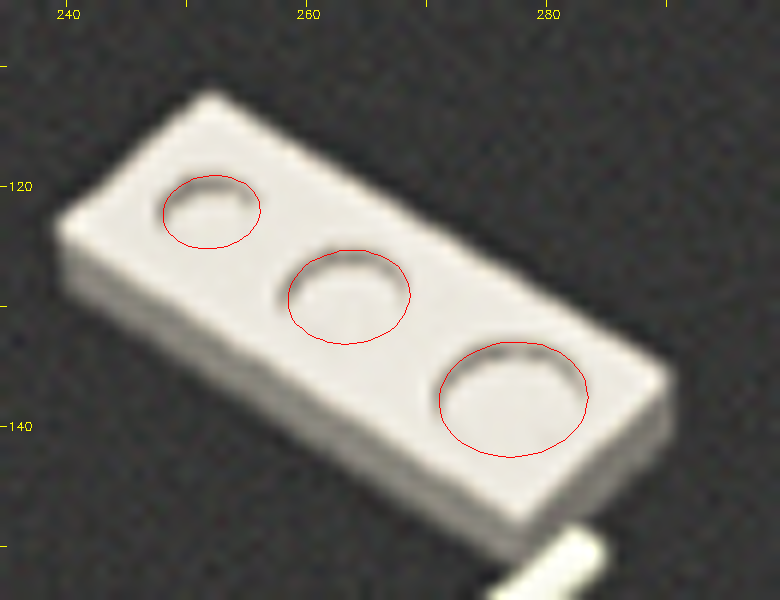

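View pics/e2.png

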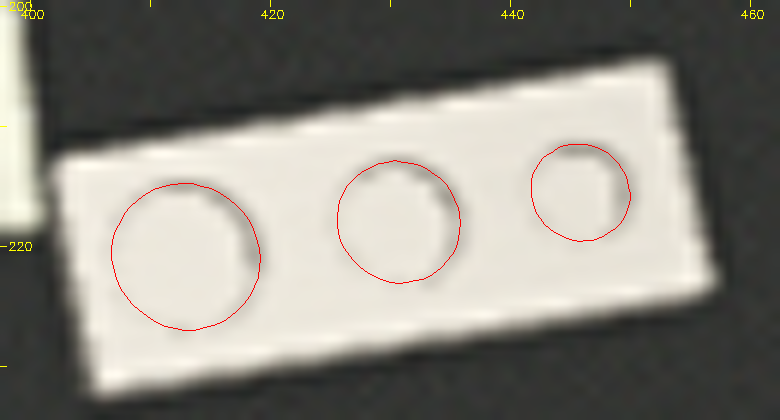

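```bash

python3 - <<'E'
from h import *
go(.4402,-.3195,.0200);go(.4409,-.3195,.0)
E
python3 -m inch '[{"travel":[15,-2,0],"roll":0},{"travel":[35,-5,0],"roll":0},{"travel":[44,-6,3],"roll":0},{"travel":[44.3,-6.5,10],"roll":0},{"travel":[44.3,-6.9,15],"roll":0},{"travel":[44.3,-6.9,15],"roll":0},{"travel":[44.3,-6.9,15],"roll":0}]'
python3 - <<'E'
from h import *
st();go(.4409,-.3195,.011)
E
```

```text
travel [44.4 -7.  15.2] roll 0.0005 rows 0.7600992149599044
travel [44.5 -7.3 35.3] roll 0.0005 rows 0.9154085489435215
t: 70.0
tcp_pos: [0.4403, -0.32, 0.0202]
tcp_rot: [0.018, 0.707, 0.707, 0.017]
ft_force: [0.3, -0.2, -0.1]
opening: 0.0246
70.0 tcp [ 0.4403 -0.32    0.0202] tilt [ 0.049 -0.001] F [ 0.33 -0.2  -0.12] op 0.0246 j6 -0.82
travel [0.5 0.1 9.2] roll 0.0002 rows 0.14721591161788666
```

```bash

python3 -m inch '[{"travel":[0.5,0.1,3],"roll":0},{"travel":[0.5,0.1,6],"roll":0},{"travel":[0.5,0.1,9],"roll":0},{"travel":[0.5,0.1,11],"roll":0},{"travel":[0.5,0.1,12],"roll":0},{"travel":[0.5,0.1,12],"roll":0}]'
python3 - <<'E'
from h import *
st();i=bot.capture('scene')
crop(i,230,95,60,45,12,'pics/d5.png')
E
```

```text
t: 70.75
tcp_pos: [0.441, -0.3194, 0.0081]
tcp_rot: [0.018, 0.707, 0.707, 0.017]
ft_force: [0.6, -0.1, 0.1]
opening: 0.0247
70.75 tcp [ 0.441  -0.3194  0.0081] tilt [ 0.049 -0.001] F [ 0.62 -0.09  0.12] op 0.0247 j6 -0.83
```

View pics/d5.png

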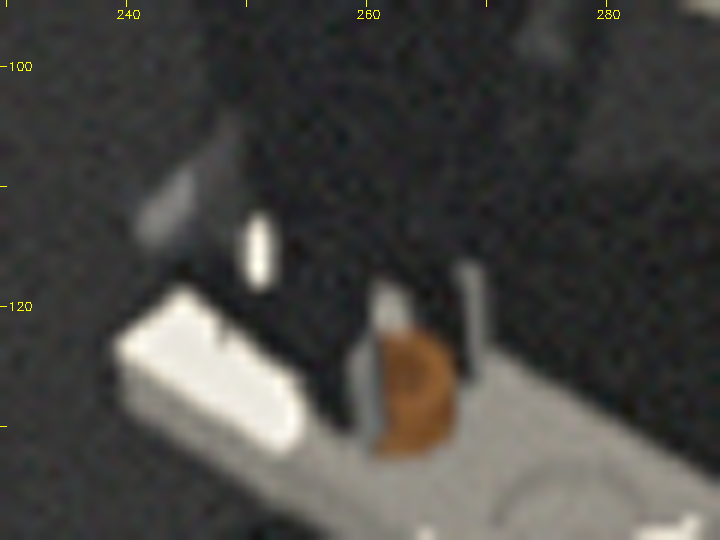

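```bash

python3 -m inch '[{"travel":[0,0,1],"roll":0},{"travel":[0,0,2],"roll":0},{"travel":[0,0,3],"roll":0},{"travel":[0,0,4],"roll":0},{"travel":[0,0,4],"roll":0}]'
python3 -m inch '[{"travel":[0,0,0.7],"roll":0},{"travel":[0,0,1.5],"roll":0},{"travel":[0,0,2],"roll":0},{"travel":[0,0,2],"roll":0}]'

```

```text
t: 71.42
tcp_pos: [0.4412, -0.3194, 0.0041]
tcp_rot: [0.018, 0.707, 0.707, 0.017]
ft_force: [0.5, -0.4, 0.9]
opening: 0.0248
t: 71.92
tcp_pos: [0.4413, -0.3194, 0.0021]
tcp_rot: [0.018, 0.707, 0.707, 0.017]
ft_force: [0.1, -0.1, -0.0]
opening: 0.0245
```

```bash

python3 -m inch '[{"travel":[0,0,0.5],"roll":0},{"travel":[0,0,1],"roll":0},{"travel":[0,0,1],"roll":0}]'
python3 - <<'E'
from h import *
st();i=bot.capture('scene')
crop(i,230,95,60,45,12,'pics/d6.png')
E
```

```text
t: 72.3
tcp_pos: [0.4413, -0.3195, 0.0017]
tcp_rot: [0.018, 0.707, 0.707, 0.017]
ft_force: [-2.0, 0.7, 9.5]
opening: 0.0249
72.3 tcp [ 0.4413 -0.3195  0.0017] tilt [ 0.05  -0.001] F [-1.97  0.73  9.55] op 0.0249 j6 -0.83
```

View pics/d6.png

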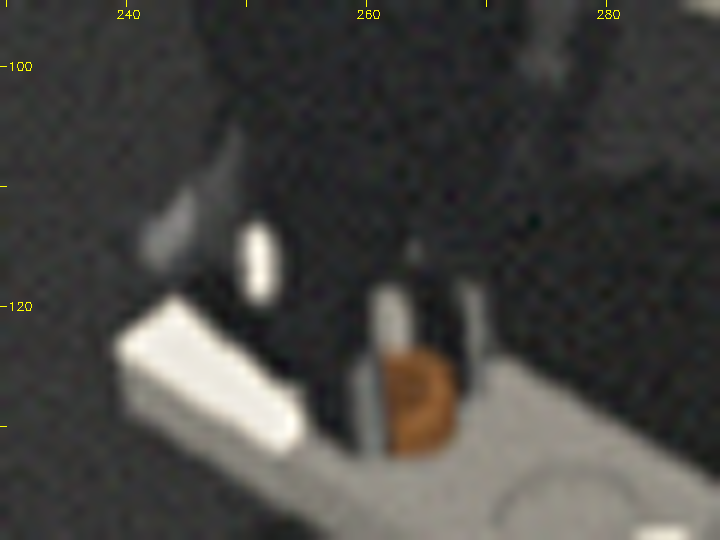

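```bash

python3 -m inch '[{"travel":[0,0,-8],"roll":0},{"travel":[0,0,-20],"roll":0},{"travel":[0,0,-60],"roll":0},{"travel":[0,0,-110],"roll":0},{"travel":[0,0,-130],"roll":0},{"travel":[0,0,-130],"roll":0}]'
python3 - <<'E'
from h import *
st();go(.643,-.270,.12)
E
```

```text
t: 73.1
tcp_pos: [0.4353, -0.3198, 0.1334]
tcp_rot: [0.02, 0.707, 0.707, 0.017]
ft_force: [-0.1, -0.5, -1.5]
opening: 0.0248
73.1 tcp [ 0.4353 -0.3198  0.1334] tilt [ 0.052 -0.004] F [-0.09 -0.51 -1.47] op 0.0248 j6 -0.81
travel [ 49.8 206.8  24. ] roll 0.0002 rows 3.424169811782821
```

```bash

python3 -m inch '[{"travel":[10,40,5],"roll":0},{"travel":[23,95,10],"roll":0},{"travel":[36,150,17],"roll":0},{"travel":[46,190,22],"roll":0},{"travel":[50,207,24],"roll":0},{"travel":[50,207,24],"roll":0},{"travel":[50,207,24],"roll":0}]'
python3 - <<'E'
from h import *
st();go(.649,-.270,.0);i=bot.capture('scene')
crop(i,170,110,110,90,7,'pics/f1.png')
print(proj('scene',(.648,-.27,.004)),proj('scene',(.648,-.27,.022)))
E
```

```text
t: 73.97
tcp_pos: [0.6422, -0.2698, 0.1192]
tcp_rot: [0.019, 0.707, 0.707, 0.017]
ft_force: [0.1, -0.3, 0.2]
opening: 0.0245
73.97 tcp [ 0.6422 -0.2698  0.1192] tilt [ 0.051 -0.003] F [ 0.09 -0.31  0.23] op 0.0245 j6 -0.52
travel [  0.2   0.7 119.4] roll -0.0001 rows 1.9108491193870463
[217.7 183.7] [216.4 180.1]
```

View pics/f1.png

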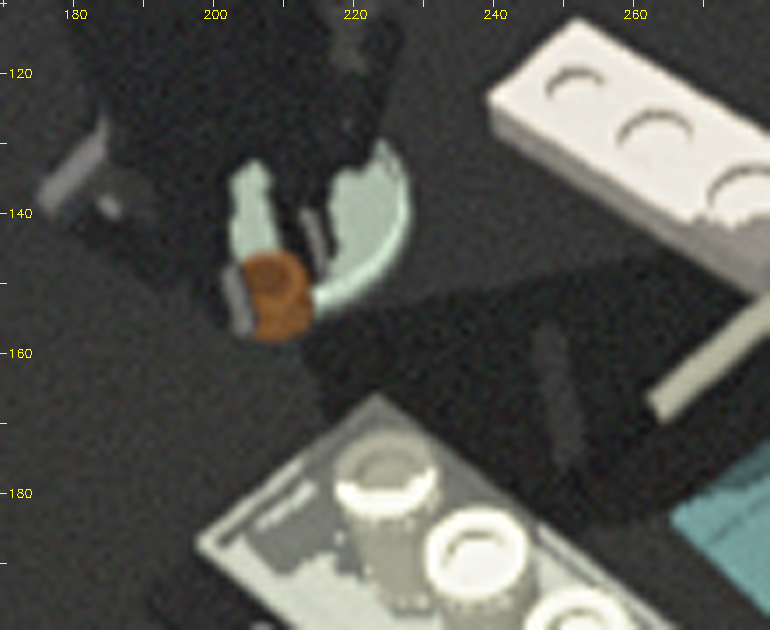

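```bash

python3 -m inch '[{"travel":[0,0,30],"roll":0},{"travel":[0,0.5,65],"roll":0},{"travel":[0,0.7,95],"roll":0},{"travel":[0,0.7,112],"roll":0},{"travel":[0,0.7,120],"roll":0},{"travel":[0,0.7,124],"roll":0},{"travel":[0,0.7,124],"roll":0}]'
python3 -m inch '[{"travel":[0,0,1],"roll":0},{"travel":[0,0,2],"roll":0},{"travel":[0,0,3],"roll":0},{"travel":[0,0,4],"roll":0},{"travel":[0,0,4],"roll":0}]'
python3 - <<'E'
from h import *
st();i=bot.capture('scene')
crop(i,170,110,110,90,7,'pics/f2.png')
E
```

```text
t: 74.9
tcp_pos: [0.6495, -0.2706, -0.0036]
tcp_rot: [0.02, 0.707, 0.707, 0.017]
ft_force: [0.6, 1.0, -0.7]
opening: 0.0246
t: 75.53
tcp_pos: [0.6497, -0.2706, -0.0077]
tcp_rot: [0.02, 0.707, 0.707, 0.017]
ft_force: [-0.1, -0.3, 0.0]
opening: 0.0244
75.53 tcp [ 0.6497 -0.2706 -0.0077] tilt [ 0.052 -0.004] F [-0.08 -0.29  0.04] op 0.0244 j6 -0.52
```

View pics/f2.png

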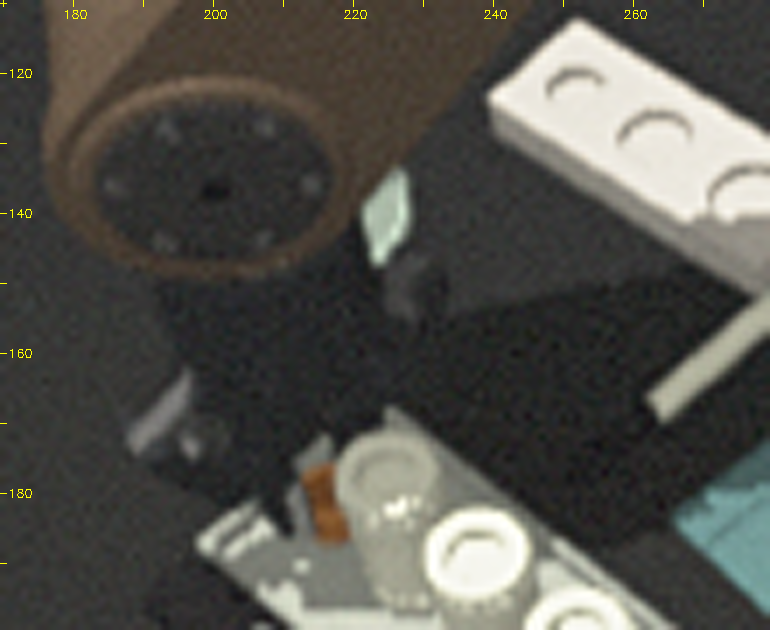

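```bash

python3 -m inch '[{"travel":[0,0,0.5],"roll":0},{"travel":[0,0,0.5],"roll":0}]'
python3 -m inch '[{"travel":[0,0,0],"roll":0},{"travel":[0,0,0],"roll":0},{"travel":[0,0,0],"roll":0},{"travel":[0,0,-10],"roll":0},{"travel":[0,0,-30],"roll":0},{"travel":[0,0,-70],"roll":0},{"travel":[0,0,-130],"roll":0},{"travel":[0,0,-190],"roll":0},{"travel":[0,0,-220],"roll":0},{"travel":[0,0,-220],"roll":0}]' 0.5
python3 - <<'E'
from h import *
st();go(.48,-.30,.25)
E
```

```text
t: 75.82
tcp_pos: [0.6497, -0.2706, -0.0081]
tcp_rot: [0.02, 0.707, 0.707, 0.017]
ft_force: [-0.5, 0.5, -0.5]
opening: 0.0246
t: 77.08
tcp_pos: [0.6389, -0.2702, 0.2162]
tcp_rot: [0.023, 0.707, 0.707, 0.018]
ft_force: [-1.0, -0.4, -0.0]
opening: 0.0428
77.08 tcp [ 0.6389 -0.2702  0.2162] tilt [ 0.057 -0.007] F [-1.05 -0.37 -0.01] op 0.0428 j6 -0.51
travel [ -30.1 -156.7  -42.6] roll -0.0005 rows 2.6429272855619788
```

Back off to the clear right side near the start position and check everything.

```bash

python3 -m inch '[{"travel":[-60,-40,-40],"roll":0},{"travel":[-120,-80,-50],"roll":0},{"travel":[-180,-120,-50],"roll":0},{"travel":[-230,-160,-50],"roll":0},{"travel":[-280,-200,-50],"roll":0},{"travel":[-280,-200,-50],"roll":0},{"travel":[-280,-200,-50],"roll":0}]'
python3 - <<'E'
from h import *
st();i=bot.capture('scene');j=bot.capture('top');cv2.imwrite('pics/s_end.png',i);cv2.imwrite('pics/t_end.png',j)
crop(i,180,140,130,110,6,'pics/z1.png');crop(i,400,220,90,80,8,'pics/z2.png');crop(j,220,115,200,70,4,'pics/z3.png')
E
```

```text
t: 77.95
tcp_pos: [0.4338, -0.5517, 0.2557]
tcp_rot: [0.022, 0.708, 0.705, 0.018]
ft_force: [0.1, 0.5, -0.1]
opening: 0.0428
77.95 tcp [ 0.4338 -0.5517  0.2557] tilt [ 0.056 -0.006] F [ 0.1   0.49 -0.07] op 0.0428 j6 -1.03
```

View pics/z1.png

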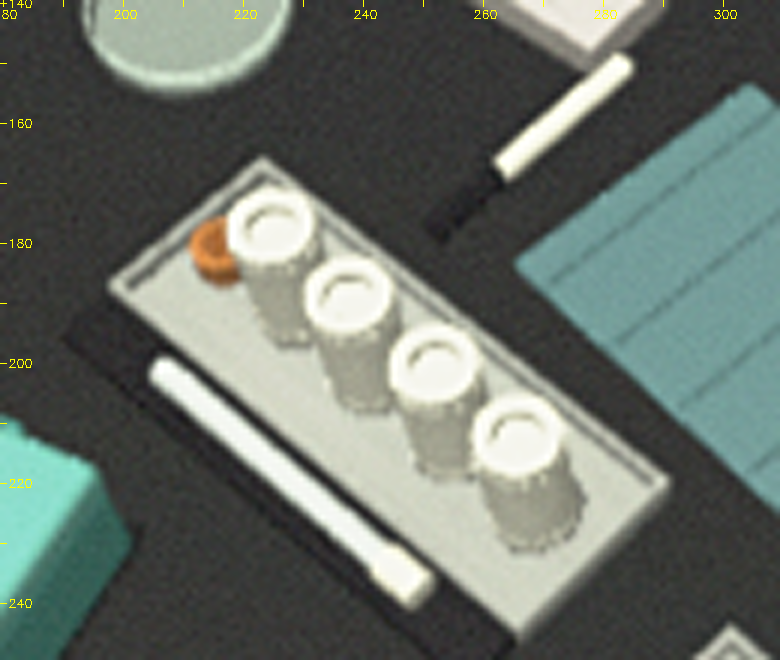

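View pics/z2.png

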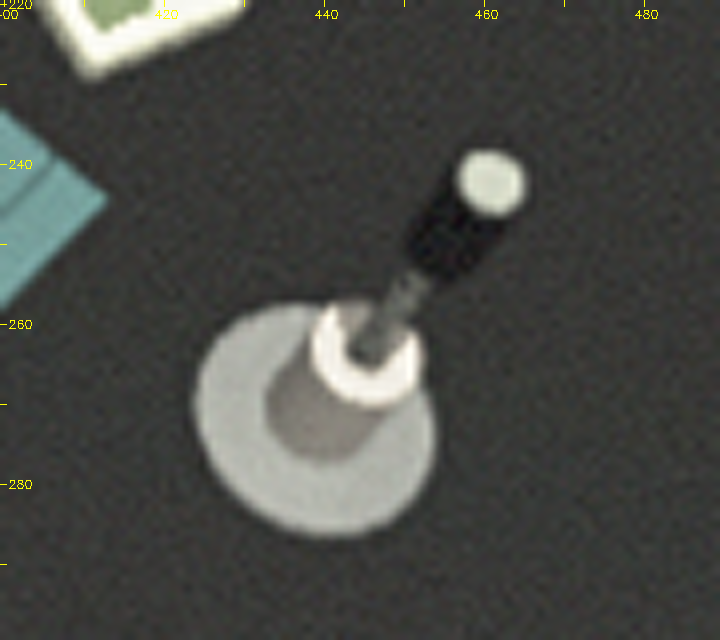

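View pics/z3.png

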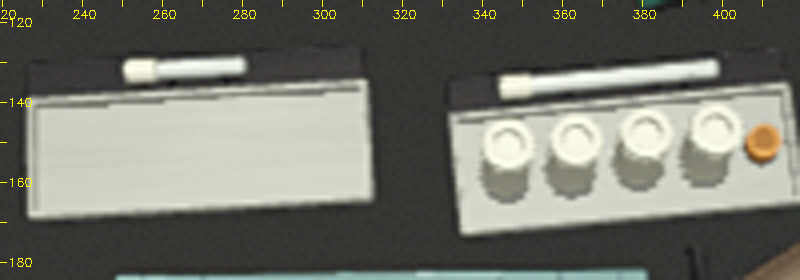

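View pics/s_end.png

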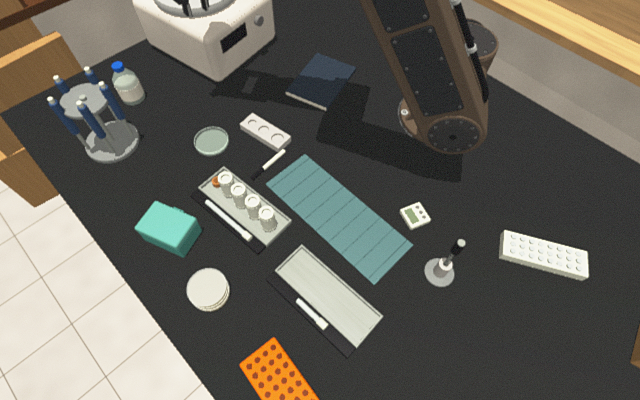

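```bash
python3 -c "
from h import *
st();print(bot.job_done())"
```

```text
78.05 tcp [ 0.436  -0.5494  0.2561] tilt [ 0.057 -0.006] F [ 0.59  0.71 -0.29] op 0.0425 j6 -1.03
the job is handed in; nothing more can be done
None
```

I sorted everything and handed the job in at about 78 s; no verdict was reported, so the result below rests on my own checks.

- **Adapters:** All four are long-bore. Measured left to right, the rod bottomed each time about 22 mm below where a short bore would have stopped it, with 16–30 N of contact. All four now stand in the tray with the long tube.
- **Rod:** It is back in its stand. In the last picture its top is within about half a pixel of where it started.
- **Cushion:** It stopped on top of the smallest pocket with 8 N of contact, then went about 8 mm down into the middle one. I laid it in the long-tube tray, clear of the adapters.

**Last checks:** The final pictures show the adapters upright and the cushion flat in the long-tube tray. The marker and timer are where they were, and the gripper is clear of everything.

**What went wrong or disagreed:**
- **Missed grasp:** My first try at the cushion closed on nothing. The fingertips turned out to sit roughly 15–20 mm higher than the reported tool position. I went lower and gripped it; it had not moved. The bore readings are not affected, because they compare contact heights with the rod's known height in the stand.
- **Tool tilt:** The tool slowly tilted to about 0.05 rad over the run. I allowed for this when placing things.

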